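# Clear tile chips off the vanity turntable and restock it

## Robot

A 6-joint arm with a two-finger parallel gripper is mounted at the origin on the work surface. World frame = base frame: x ahead of the robot, y to its left, z up, the work surface at z = 0. Lengths are in m, angles in degrees, forces in N, time in s.
With the tool pointing down it reaches from about 0.15 to 0.775 m from the base axis. Payload 6.1 kg.
Tool frame: the origin (TCP) lies midway between the tips of the shut fingers; the grasp point (between the pads) lies grasp_offset behind it (grasp_offset is the distance from the TCP to the grasp point, in m); z points along the fingers, y is the direction in which the jaws open and shut (so a half turn about z gives the same grasp; the last joint's range is limited). The gripper opens to 85 mm and grips with 20 to 120 N. Pads are 22 mm wide; open, the fingers measure 114 mm over their backs; the gripper's body (76 mm by 85 mm) begins 54 mm behind the grasp point. The pads swing forward as they close: fully open they stand 13 mm farther back than shut.
Start: joints at [-70.417, 7.208, -2.269, 80.523, 0, 90], TCP at [0.176, -0.495, 0.231] pointing down, gripper open.
Joint ranges: [-155.77, 155.77], [-54.66, 111.73], [-72.52, 77.12], [-102.08, 115.82], [-83.92, 84.16], [-180, 180]. Speed limits (degrees/s): [136.94, 136.94, 172.46, 180, 180, 180].

## Interface

Orientations are given as [roll, pitch, yaw] about the fixed x, y, z axes, in that order (R = Rz(yaw) Ry(pitch) Rx(roll)).
In Python, from station import * gives the robot as it stands. The module is installed in compiled form; this text tells all that it offers.
- The arm moves only by the tool jog_arm, never from a script. Its argument "commands" is a list of rows, each an object of numbers: "x", "y", "z": the shift along the world's x, y, z in units of 0.1 m (1.0 is 0.1 m); "wx", "wy", "wz": the turn, a rotation vector about the world's x, y, z in units of 60 degrees (1.0 is 60 degrees); "jaw": the closure in counts, from 0 (fully open) to 255 (shut). A call has 1 to 10 rows; each row is the pose to reach, as a shift and turn from the pose commanded when the call began; what a row does not reach only later rows make up. A row lasts 1/10 s, in which the tool goes at most 50 mm and 8.59 degrees, less where a joint would pass 70% of its speed; a pose out of reach is approached as far as the arm can. A call with a number of a shift or a turn outside -1 to 1 is refused whole. A call with a gripper value outside its range is refused whole. The fingers move at their own pace and stop on an object; "newtons" is the grip in N (left out, the last holds). Time passes only in rows, so rows that repeat a pose let the fingers close. It gives the time, the measured TCP pose, the force and the opening at its end, in the units of the state.
- observe(): the state, without advancing time (a new reading comes with each control period).
- read_camera(name): name is "scene" or "top" or "wrist"; returns a dict with "pixels" (480x640x3 uint8, red, green, blue), "K" (3x3 intrinsics, pixels), "k1" (the pictures are not rectified: a ray, as slopes to the right and down, at radius r is drawn at 1 + k1 r^2 times it, then the intrinsics apply), "T" (4x4, takes a point from camera to world coordinates); the wrist camera has in their place "tool_from_camera" (4x4, takes a point from camera to tool coordinates, whose origin is the TCP and whose axes are the flange's). Camera axes: x right, y up, looking along -z (the intrinsics and any distortion apply to the point x, -y, -z); pixel columns grow to the right and rows downward; lengths in m; the calibration is good to about 2 mm. A picture is of the moment at which its call begins: read the wrist's pose just before it. There is no depth.
- hand_in(): hands the job in, once; it reports no verdict.
The state is a dict: "time": time; "joint_pos": joint angles; "joint_velocities": joint speeds; "joint_efforts": joint torques, N m; "ee_pos": TCP position; "ee_rot": TCP orientation; "ft_force": force on the tool from outside, world axes, zero at the start; "moment": the same for the moment, N m; "finger_gap": finger opening in m.
Only numpy, scipy, OpenCV 4.12 (cv2) and the standard library are available. Lean on these libraries where they do the work, as an engineer would, in place of code of your own. Each camera call takes 0.05 s, during which the arm holds its last target. There are 200 camera calls.

## Task

Take the scraper block from its cork pad and wipe every loose tile chip off the turntable plate into the blue catch tray at its side; the chips are sharp, so never touch them with the gripper itself. Put the scraper back upright in the middle of its pad, and once the plate is clear stand the brown bottle, the nasal spray and the pink toner upright in the plate's back row, and only then whichever of the cup and cream jar are there upright in the front row, each item wholly on its own side of the grey line. Leave the latch box, nail file and soap dish where they are.

Things in the scene. Friction and masses are not known exactly. Their poses are not given: they have to be found in the camera images.
- turntable: White turntable plate, locked, does not turn. 200 mm along own x, 230 along own y; origin on the drawer top (work surface) under its centre; flat top 34 mm up. +x points to the back, away from the robot; a grey line at x = 0 parts back row (+x) from front row. Lips 6 mm thick, 5 mm above the top, at x = -97 and +97 mm (188 mm clear between); edges y = +115 and -115 open, flush; catch tray fixed at the y = -115 edge.
- tray_floor (a point): Centre of the inner floor of the blue catch tray, axes as the turntable; at x 0, y -152, z 3 mm in its frame. The tray is 208 mm long inside (x), from just under the plate's open y = -115 mm edge to an outer wall at y = -199 mm; outer wall 28 mm, end walls 25 mm above the drawer top, all below the plate's top.
- pad: Flat cork pad, 120 mm (own x) by 80 mm (own y), 3 mm thick, fixed to the drawer top, the resting place of the scraper. Origin at the centre of its underside, on the drawer top.
- scraper: Scraper block: orange block 90 mm long (own x), 38 mm thick (own y), weighted, 25 mm tall, with a black upright grip ridge centred on top: 50 mm long (x), 20 mm thick (y), from 25 to 64 mm above the origin. Origin at the centre of the underside; z up. 90 to 145 g. Loose; starts standing on the cork pad.
- bottle: Tall item: closed brown glass bottle, 132 mm tall, body 52 mm in diameter up to 78 mm, shoulder narrowing to 94 mm, then a black cylindrical cap 30 mm in diameter from 94 to 132 mm. Origin at the centre of the underside, z up. 120 to 240 g. Starts upright on the drawer top.
- spray: Tall item: teal nasal spray, 110 mm tall, body 38 mm in diameter up to 52 mm, shoulder to 60 mm, then a white cap 22 mm in diameter tapering to 20 mm from 60 to 110 mm. Origin at the centre of the underside, z up. 60 g. Starts upright on the drawer top.
- toner: Tall item: pink toner bottle, 118 mm tall, body 40 mm in diameter up to 68 mm, shoulder to 78 mm, then a grey cylindrical cap 25 mm in diameter from 78 to 118 mm. Origin at the centre of the underside, z up. 90 g. Starts upright on the drawer top.
- cup: Short item, may be absent: clear acrylic cup, open on top, 65 mm tall, 58 mm in diameter at the rim and a little narrower at the foot. Origin at the centre of the underside, z up. 70 g. Starts upright on the drawer top.
- jar: Short item, may be absent: white cream jar with a brass-coloured lid, 44 mm tall; jar 50 mm in diameter, lid 52 mm in diameter from 28 to 44 mm. Origin at the centre of the underside, z up. 90 g. Starts upright on the drawer top.
- latch_box: Small dark wooden box with a brass latch, 70 x 100 x 45 mm, loose, standing behind the turntable: leave alone. Origin at the centre of its underside.
- nail_file: Steel nail file lying on the drawer top behind the turntable, 160 mm long along its own x, 14 mm wide, 8 mm high at most: leave alone. Origin on its underside near the middle.
- soap_dish: Blue ceramic dish 90 x 130 mm with a bar of soap, 39 mm tall, standing at the far right: leave alone. Origin at the centre of its underside.
- chip0: Loose sharp blue-grey chip of broken wall tile, a five- or six-sided flake about 24 mm across and 9 mm thick, 11 g, lying on the turntable plate at the start; may be absent (3 to 6 are there). Origin at the centre of its underside.
- chip1: Loose sharp blue-grey chip of broken wall tile, a five- or six-sided flake about 24 mm across and 9 mm thick, 11 g, lying on the turntable plate at the start; may be absent (3 to 6 are there). Origin at the centre of its underside.
- chip2: Loose sharp blue-grey chip of broken wall tile, a five- or six-sided flake about 24 mm across and 9 mm thick, 11 g, lying on the turntable plate at the start; may be absent (3 to 6 are there). Origin at the centre of its underside.
- chip3: Loose sharp blue-grey chip of broken wall tile, a five- or six-sided flake about 24 mm across and 9 mm thick, 11 g, lying on the turntable plate at the start; may be absent (3 to 6 are there). Origin at the centre of its underside.
- chip4: Loose sharp blue-grey chip of broken wall tile, a five- or six-sided flake about 24 mm across and 9 mm thick, 11 g, lying on the turntable plate at the start; may be absent (3 to 6 are there). Origin at the centre of its underside.
- chip5: Loose sharp blue-grey chip of broken wall tile, a five- or six-sided flake about 24 mm across and 9 mm thick, 11 g, lying on the turntable plate at the start; may be absent (3 to 6 are there). Origin at the centre of its underside.
Mind the look-alikes: they are no part of the job. Leave any green or purple look-alike of the bottle alone.

How it is judged (in metres and radians):
On the way, in this order (a step that is already met when the one before it is completed fails the run):
1. all chips are in the catch tray while none of the items is on the plate yet (x of chip0 in the frame of tray_floor between -0.105 and 0.105 m and y of chip0 in the frame of tray_floor between -0.05 and 0.05 m and z of each of chip0, chip1, chip2, chip3, chip4, chip5 in the frame of tray_floor below 0.028 m and x of chip1 in the frame of tray_floor between -0.105 and 0.105 m and y of chip1 in the frame of tray_floor between -0.05 and 0.05 m and x of chip2 in the frame of tray_floor between -0.105 and 0.105 m and y of chip2 in the frame of tray_floor between -0.05 and 0.05 m and x of chip3 in the frame of tray_floor between -0.105 and 0.105 m and y of chip3 in the frame of tray_floor between -0.05 and 0.05 m and x of chip4 in the frame of tray_floor between -0.105 and 0.105 m and y of chip4 in the frame of tray_floor between -0.05 and 0.05 m and x of chip5 in the frame of tray_floor between -0.105 and 0.105 m and y of chip5 in the frame of tray_floor between -0.05 and 0.05 m and height (world z) of each of bottle, spray, toner, cup, jar below 0.02 m), for 0.2 s.
2. bottle, nasal spray and toner stand released in the back row, with no short item on the plate yet (x of bottle in the frame of turntable between 0.02 and 0.085 m and y of bottle in the frame of turntable between -0.105 and 0.105 m and height (world z) of bottle between 0.031 and 0.038 m and angle between each of bottle, spray, toner's own z axis and vertical below 0.08 rad and contact force between the fingers and bottle below 0.1 N and linear speed of each of bottle, spray, toner below 0.02 m/s and x of spray in the frame of turntable between 0.02 and 0.085 m and y of spray in the frame of turntable between -0.105 and 0.105 m and height (world z) of spray between 0.031 and 0.038 m and contact force between the fingers and spray below 0.1 N and x of toner in the frame of turntable between 0.02 and 0.085 m and y of toner in the frame of turntable between -0.105 and 0.105 m and height (world z) of toner between 0.031 and 0.038 m and contact force between the fingers and toner below 0.1 N and height (world z) of each of cup, jar below 0.02 m), for 0.2 s.
3. the short items that are there stand released in the front row (x of cup in the frame of turntable between -0.085 and -0.02 m and y of cup in the frame of turntable between -0.105 and 0.105 m and height (world z) of cup between 0.031 and 0.038 m and angle between each of cup, jar's own z axis and vertical below 0.08 rad and contact force between the fingers and cup below 0.1 N and linear speed of each of cup, jar below 0.02 m/s and x of jar in the frame of turntable between -0.085 and -0.02 m and y of jar in the frame of turntable between -0.105 and 0.105 m and height (world z) of jar between 0.031 and 0.038 m and contact force between the fingers and jar below 0.1 N), for 0.2 s.
At the end, for the whole second after the job is handed in: All chips in the tray below the plate top; tall items upright (0.08 rad) on the plate, centres 20 to 85 mm behind the grey line, short ones as far in front, all within 105 mm sideways of the middle, released, at rest; scraper upright on its pad, centres within 30 mm (all of step 3 and x of chip0 in the frame of tray_floor between -0.105 and 0.105 m and y of chip0 in the frame of tray_floor between -0.05 and 0.05 m and z of each of chip0, chip1, chip2, chip3, chip4, chip5 in the frame of tray_floor below 0.028 m and x of chip1 in the frame of tray_floor between -0.105 and 0.105 m and y of chip1 in the frame of tray_floor between -0.05 and 0.05 m and x of chip2 in the frame of tray_floor between -0.105 and 0.105 m and y of chip2 in the frame of tray_floor between -0.05 and 0.05 m and x of chip3 in the frame of tray_floor between -0.105 and 0.105 m and y of chip3 in the frame of tray_floor between -0.05 and 0.05 m and x of chip4 in the frame of tray_floor between -0.105 and 0.105 m and y of chip4 in the frame of tray_floor between -0.05 and 0.05 m and x of chip5 in the frame of tray_floor between -0.105 and 0.105 m and y of chip5 in the frame of tray_floor between -0.05 and 0.05 m and x of bottle in the frame of turntable between 0.02 and 0.085 m and y of bottle in the frame of turntable between -0.105 and 0.105 m and height (world z) of bottle between 0.031 and 0.038 m and angle between each of bottle, spray, toner, scraper's own z axis and vertical below 0.08 rad and contact force between the fingers and bottle below 0.1 N and linear speed of each of bottle, spray, toner, scraper below 0.02 m/s and x of spray in the frame of turntable between 0.02 and 0.085 m and y of spray in the frame of turntable between -0.105 and 0.105 m and height (world z) of spray between 0.031 and 0.038 m and contact force between the fingers and spray below 0.1 N and x of toner in the frame of turntable between 0.02 and 0.085 m and y of toner in the frame of turntable between -0.105 and 0.105 m and height (world z) of toner between 0.031 and 0.038 m and contact force between the fingers and toner below 0.1 N and horizontal distance between scraper and pad below 0.03 m and height (world z) of scraper below 0.008 m); the robot touches nothing.
It fails at once if the gripper fingers touch a chip (contact force between the fingers and chip0 above 0.3 N or contact force between the fingers and chip1 above 0.3 N or contact force between the fingers and chip2 above 0.3 N or contact force between the fingers and chip3 above 0.3 N or contact force between the fingers and chip4 above 0.3 N or contact force between the fingers and chip5 above 0.3 N).
It fails at once if a bystander (latch box, nail file, soap dish) is moved by more than 20 mm (distance of any of latch_box, nail_file, soap_dish from where it was at the start of the episode above 0.02 m).
Of chip0, chip1, chip2, chip3, chip4, chip5 only 3 to 6 are there at a start; the rules pass over those that are not, and their reading is None.
Of cup, jar only 1 to 2 are there at a start; the rules pass over those that are not, and their reading is None.
At some moment in a run one of scraper, cup, jar may be knocked a few centimetres aside while the robot is not near it.
It also fails if it takes over 210 s, if anything falls off the work surface, if the arm or the gripper's body presses on something with over 40 N, if the wrist force passes 120 N, or if a joint passes its speed limit or range.

## Working session

There is one attempt and no reset: what is moved stays moved. The work goes in short steps, Python scripts to look and compute and a tool call to move; the robot and the scene stay as the last step left them, time stands still between calls to the robot, and variables do not carry over. Pictures are saved under pics/ and viewed, about 12 in all and at most 16, crops included, and the job is handed in when it is done.

Besides the shell and the picture viewer there is one more tool, called after "Emit:" by a JSON object that holds its "fn" and its "kwargs". jog_arm: Moves the arm, as the interface text tells. Its arguments: {"type":"object","properties":{"commands":{"type":"array","items":{"type":"object","properties":{"x":{"type":"number"},"y":{"type":"number"},"z":{"type":"number"},"wx":{"type":"number"},"wy":{"type":"number"},"wz":{"type":"number"},"jaw":{"type":"number"}}}},"newtons":{"type":"number"}},"required":["commands"]}

```bash
mkdir -p pics
cat > h.py <<'E'
from station import *
import numpy as np, cv2
from scipy.spatial.transform import Rotation as R
def save(name,fn,crop=None,scale=1):
    s=observe(); c=read_camera(name); im=c["pixels"][:,:,::-1].copy()
    if crop:
        x0,y0,x1,y1=crop; im=im[y0:y1,x0:x1]
    if scale!=1: im=cv2.resize(im,None,fx=scale,fy=scale,interpolation=cv2.INTER_CUBIC)
    cv2.imwrite("pics/"+fn,im); 
    c.pop("pixels"); 
    if name=="wrist":
        T=np.eye(4); T[:3,:3]=R.from_euler("xyz",s["ee_rot"],degrees=True).as_matrix(); T[:3,3]=s["ee_pos"]; c["T"]=T@c["tool_from_camera"]
    np.save("pics/"+fn+".npy",c,allow_pickle=True); return c
def load(fn): return np.load("pics/"+fn+".npy",allow_pickle=True).item()
def p2w(c,u,v,z):
    K=np.array(c["K"]);k=c["k1"]; xd=(u-K[0,2])/K[0,0]; yd=(v-K[1,2])/K[1,1]
    x,y=xd,yd
    for _ in range(20):
        f=1+k*(x*x+y*y); x,y=xd/f,yd/f
    T=np.array(c["T"]); d=T[:3,:3]@[x,-y,-1]; o=T[:3,3]
    return np.round(o+d*(z-o[2])/d[2],4)
def w2p(c,p):
    K=np.array(c["K"]);T=np.array(c["T"]); q=T[:3,:3].T@(np.array(p)-T[:3,3]); x,y=q[0]/-q[2],-q[1]/-q[2]
    f=1+c["k1"]*(x*x+y*y); return np.round([K[0,0]*x*f+K[0,2],K[1,1]*y*f+K[1,2]],1)
E
python3 - <<'E'
from h import *
s=observe(); print(s)
for n in("scene","top","wrist"):
    c=save(n,n+"0.png"); print(n,c["K"],c["k1"],np.round(c["T"],3))
E
```

```text
{'time': 0.0, 'joint_pos': array([-7.04161246e+01,  7.24099623e+00, -2.32640684e+00,  8.05229007e+01,
       -1.05107623e-04,  9.00009627e+01]), 'joint_velocities': array([-0.0224774 ,  0.0312985 , -0.05790849, -0.06966828, -0.03103041,
       -0.05625231]), 'joint_efforts': array([ 7.26101789e-04, -4.35913396e+01,  3.52923596e+01,  1.73179409e-02,
        5.10675449e-06,  3.36023476e-08]), 'ee_pos': array([ 0.17583773, -0.49425144,  0.23053095]), 'ee_rot': array([-1.79909696e+02,  1.06624730e-04,  1.95829129e+01]), 'ft_force': array([-0.53497374,  0.18368395, -0.06174961]), 'moment': array([-0.03161554, -0.02025545,  0.01810495]), 'finger_gap': 0.08501353806688043}
scene [[565.99950062   0.         323.14271723]
 [  0.         565.99950062 230.03468536]
 [  0.           0.           1.        ]] 0.0024319944264930993 [[ 0.273 -0.799  0.536  1.136]
 [ 0.962  0.234 -0.14  -0.185]
 [-0.013  0.554  0.832  0.961]
 [ 0.     0.     0.     1.   ]]
top [[517.23115958   0.         311.24923778]
 [  0.         517.23115958 241.05031126]
 [  0.           0.           1.        ]] -0.06526131216431169 [[ 2.000e-02  9.870e-01 -1.590e-01  3.450e-01]
 [-1.000e+00  2.000e-02 -5.000e-03 -1.200e-02]
 [-1.000e-03  1.590e-01  9.870e-01  1.176e+00]
 [ 0.000e+00  0.000e+00  0.000e+00  1.000e+00]]
wrist [[387.62370082   0.         322.31474336]
 [  0.         387.62370082 231.78026517]
 [  0.           0.           1.        ]] -0.004544897117582236 [[ 0.335  0.901  0.277  0.246]
 [-0.942  0.321  0.096 -0.47 ]
 [-0.003 -0.293  0.956  0.372]
 [ 0.     0.     0.     1.   ]]
```

View pics/top0.png

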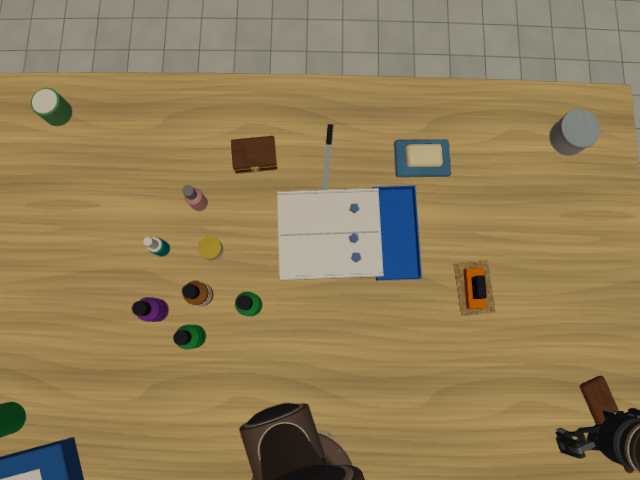

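View pics/scene0.png

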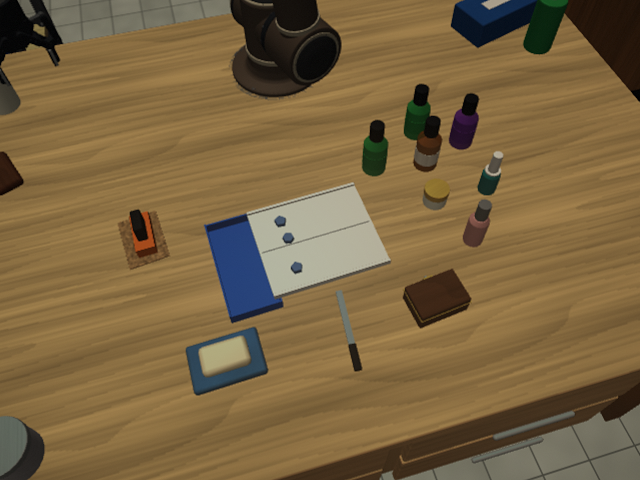

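Top shows the plate at (278..382,188..279) with three chips at (354,208), (353,238), (356,257). The tray is to its right and the scraper is at (476,288). The tall items and candidates are brown bottle (197,293), with green look-alikes (190,337) and (248,303) and a purple one (150,309), spray (157,246), toner (195,198) and jar (209,248). No cup is evident. Next I'll take enlarged crops for accuracy.

Run:
```python
from h import *
im=cv2.imread("pics/top0.png")
a=cv2.resize(im[165:345,125:275],None,fx=4,fy=4,interpolation=cv2.INTER_CUBIC)[:600]
cv2.imwrite("pics/a.png",cv2.resize(im[170:350,125:275],None,fx=3.3,fy=3.3,interpolation=cv2.INTER_CUBIC))
cv2.imwrite("pics/b.png",cv2.resize(im[175:325,265:505],None,fx=3.3,fy=3.3,interpolation=cv2.INTER_CUBIC))
```

```text
(no output)
```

View pics/a.png

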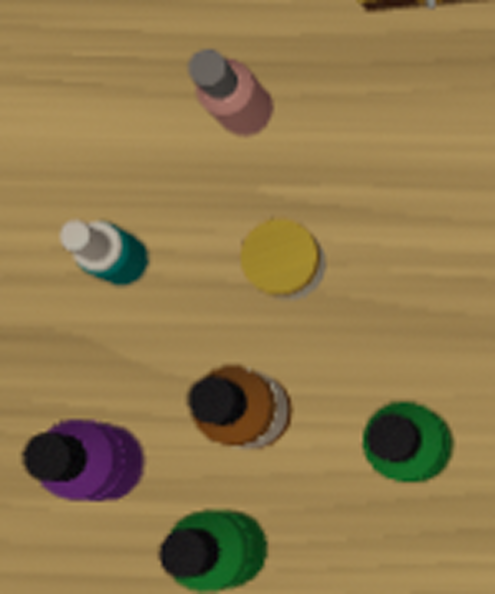

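View pics/b.png

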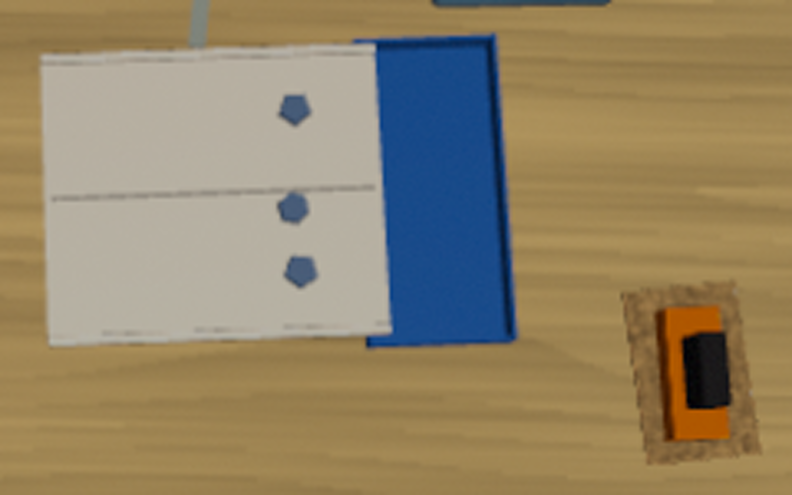

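Run:
```python
from h import *
c=load("top0.png")
A=lambda u,v,z:p2w(c,125+u/3.3,170+v/3.3,z)
B=lambda u,v,z:p2w(c,265+u/3.3,175+v/3.3,z)
for n,a in dict(toner=(210,68,.118),spray=(76,236,.11),bottle=(216,402,.132),jar=(280,257,.044)).items(): print(n,A(*a))
P=[B(u,v,.039)[:2] for u,v in((41,57),(376,45),(391,332),(50,344))]; print("plate",P,np.mean(P,0))
for i in range(4): d=P[(i+1)%4]-P[i]; print(np.linalg.norm(d),np.degrees(np.arctan2(d[1],d[0])))
P=[B(u,v,.003)[:2] for u,v in((622,293),(736,281),(761,453),(648,465))]; print("pad",P,np.mean(P,0))
for i in range(4): d=P[(i+1)%4]-P[i]; print(np.linalg.norm(d),np.degrees(np.arctan2(d[1],d[0])))
for u,v in((295,110),(293,208),(300,271)): print("chip",B(u,v,.043))
for u,v in((668,307),(718,307),(728,438),(674,440)): print("scr",B(u,v,.028))
for u,v in((693,333),(725,332),(730,406),(699,409)): print("ridge",B(u,v,.067))
```

```text
toner [0.6185 0.2548 0.118 ]
spray [0.5091 0.3364 0.11  ]
bottle [0.4045 0.2353 0.132 ]
jar [0.5077 0.2182 0.044 ]
plate [array([0.6386, 0.0724]), array([ 0.6517, -0.1575]), array([ 0.4542, -0.1673]), array([0.4418, 0.0604])] [ 0.546575 -0.048   ]
0.23027292502593524 -86.7387387931224
0.19774298976196344 -177.15929881579916
0.22803738728550635 93.11711279930206
0.1971655142259923 3.4893249057963933
pad [array([ 0.4878, -0.3333]), array([ 0.4977, -0.4139]), array([ 0.3788, -0.4277]), array([ 0.3695, -0.3489])] [ 0.43345 -0.38095]
0.08120572639906622 -82.99750384210789
0.11969816205773584 -173.37964845036467
0.07934689659967809 96.73092934822404
0.11932413837945785 7.51214410305275
chip [ 0.6039 -0.1017  0.043 ]
chip [ 0.5363 -0.1008  0.043 ]
chip [ 0.4937 -0.1058  0.043 ]
scr [ 0.4757 -0.3578  0.028 ]
scr [ 0.4764 -0.3923  0.028 ]
scr [ 0.3878 -0.3965  0.028 ]
scr [ 0.3859 -0.3597  0.028 ]
ridge [ 0.4545 -0.3622  0.067 ]
ridge [ 0.4555 -0.3835  0.067 ]
ridge [ 0.4071 -0.3854  0.067 ]
ridge [ 0.4049 -0.3648  0.067 ]
```

Emit:
{"fn": "jog_arm", "kwargs": {"commands": [{"x": 0.45, "y": 0.2, "z": -0.1, "wz": -0.1}, {"x": 0.9, "y": 0.4, "z": -0.1, "wz": -0.1}, {"x": 0.9, "y": 0.4, "z": -0.1, "wz": -0.1}]}}

```text
$.commands[0]: bad value
```

Emit:
{"fn": "jog_arm", "kwargs": {"commands": [{"x": 0.45, "y": 0.2, "z": -0.1, "wz": -0.1}, {"x": 0.9, "y": 0.4, "z": -0.1, "wz": -0.1}, {"x": 0.9, "y": 0.4, "z": -0.1, "wz": -0.1}]}}

```text
$.commands[0]: bad value
```

Emit:
{"fn": "jog_arm", "kwargs": {"commands": [{"x": 0.4, "y": 0.2, "z": -0.1, "wz": -0.1}, {"x": 0.75, "y": 0.4, "z": -0.1, "wz": -0.1}, {"x": 0.75, "y": 0.4, "z": -0.1, "wz": -0.1}, {"x": 0.75, "y": 0.4, "z": -0.1, "wz": -0.1}]}}

```text
$.commands[0]: bad value
```

Run:
```python
from h import *
import station; print([n for n in dir(station) if n[0]!='_'])
save("wrist","w1.png"); s=observe(); print(s["time"],s["ee_pos"],s["ee_rot"])
```

```text
['MotionError', 'grasp_offset', 'hand_in', 'observe', 'read_camera']
0.2 [ 0.17588812 -0.49441172  0.23083972] [-1.79946036e+02  8.08370631e-04  1.95838956e+01]
```

View pics/w1.png

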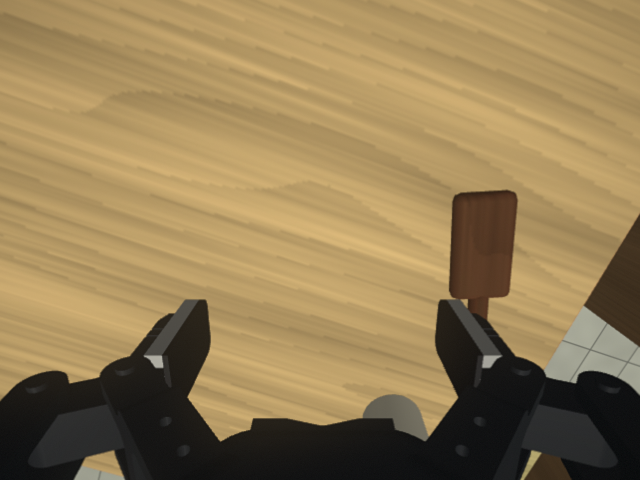

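The moves were refused, probably because every field must be given. The picture only shows the start pose.

Emit:
{"fn": "jog_arm", "kwargs": {"commands": [{"x": 0.45, "y": 0.2, "z": -0.1, "wx": 0, "wy": 0, "wz": -0.1, "jaw": 0}, {"x": 0.9, "y": 0.4, "z": -0.1, "wx": 0, "wy": 0, "wz": -0.1, "jaw": 0}, {"x": 0.9, "y": 0.4, "z": -0.1, "wx": 0, "wy": 0, "wz": -0.1, "jaw": 0}], "newtons": 60}}

```text
time: 0.5
ee_pos: [0.2698, -0.4524, 0.2207]
ee_rot: [-179.9, -0.1, 13.9]
ft_force: [-0.7, -0.7, 0.1]
finger_gap: 0.0852
```

```bash
python3 -c "
from station import *
print(grasp_offset, observe()['time'])"
```

```text
0.0187 0.5
```

Emit:
{"fn": "jog_arm", "kwargs": {"commands": [{"x": 0.4, "y": 0.2, "z": -0.1, "wx": 0, "wy": 0, "wz": -0.1, "jaw": 0}, {"x": 0.8, "y": 0.4, "z": -0.1, "wx": 0, "wy": 0, "wz": -0.1, "jaw": 0}, {"x": 0.8, "y": 0.4, "z": -0.1, "wx": 0, "wy": 0, "wz": -0.1, "jaw": 0}]}}

```text
time: 0.8
ee_pos: [0.3491, -0.4127, 0.2106]
ee_rot: [-179.9, -0.0, 7.9]
ft_force: [-0.3, -0.3, -0.9]
finger_gap: 0.0854
```

Emit:
{"fn": "jog_arm", "kwargs": {"commands": [{"x": 0.4, "y": 0.2, "z": -0.1, "wx": 0, "wy": 0, "wz": -0.1, "jaw": 0}, {"x": 0.8, "y": 0.4, "z": -0.1, "wx": 0, "wy": 0, "wz": -0.1, "jaw": 0}, {"x": 0.8, "y": 0.4, "z": -0.1, "wx": 0, "wy": 0, "wz": -0.1, "jaw": 0}, {"x": 0.8, "y": 0.4, "z": -0.1, "wx": 0, "wy": 0, "wz": -0.1, "jaw": 0}]}}

```text
time: 1.2
ee_pos: [0.426, -0.3745, 0.2009]
ee_rot: [-180.0, 0.1, 1.7]
ft_force: [-0.3, 0.5, 0.7]
finger_gap: 0.0853
```

Run:
```python
from h import *
c=save("wrist","w2.png"); s=observe(); print(s["time"],s["ee_pos"],s["ee_rot"])
print(w2p(c,[.431,-.375,.067]))
```

```text
1.25 [ 0.42539556 -0.37492458  0.20120743] [1.79992621e+02 4.62415386e-02 1.59785111e+00]
[322.4 211.9]
```

View pics/w2.png

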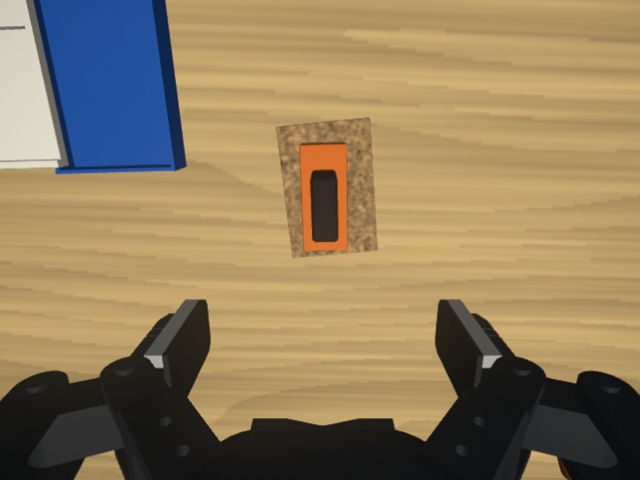

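The ridge top is at about (311..338,170..242) and the pad corners are at (277,127), (369,118), (378,250), (294,258).

Run:
```python
from h import *
c=load("w2.png")
for p in((324,170,.067),(325.5,242,.067)): print(p2w(c,*p))
P=[p2w(c,u,v,.003) for u,v in((277,127),(369,118),(378,250),(294,258))]; print(P,np.mean(P,0))
P=[p2w(c,u,v,.028) for u,v in((301,143),(346,143),(347,250),(303,250))]; print(P,np.mean(P,0))
```

```text
[ 0.4616 -0.3753  0.067 ]
[ 0.4079 -0.378   0.067 ]
[array([ 0.4877, -0.3349,  0.003 ]), array([ 0.4972, -0.4122,  0.003 ]), array([ 0.3799, -0.4281,  0.003 ]), array([ 0.3697, -0.3502,  0.003 ])] [ 0.433625 -0.38135   0.003   ]
[array([ 0.4769, -0.3567,  0.028 ]), array([ 0.4779, -0.3924,  0.028 ]), array([ 0.388 , -0.3974,  0.028 ]), array([ 0.3869, -0.3596,  0.028 ])] [ 0.432425 -0.376525  0.028   ]
```

Emit:
{"fn": "jog_arm", "kwargs": {"commands": [{"x": 0.07, "y": -0.02, "z": -0.4, "wx": 0, "wy": 0, "wz": 0, "jaw": 0}, {"x": 0.07, "y": -0.02, "z": -0.9, "wx": 0, "wy": 0, "wz": 0, "jaw": 0}, {"x": 0.07, "y": -0.02, "z": -0.9, "wx": 0, "wy": 0, "wz": 0, "jaw": 0}]}}

```text
time: 1.55
ee_pos: [0.4277, -0.3742, 0.1044]
ee_rot: [-179.5, 0.6, 1.5]
ft_force: [-0.3, 0.0, -0.2]
finger_gap: 0.0852
```

Emit:
{"fn": "jog_arm", "kwargs": {"commands": [{"x": 0, "y": 0, "z": -0.4, "wx": 0, "wy": 0, "wz": 0, "jaw": 0}, {"x": 0, "y": 0, "z": -0.77, "wx": 0, "wy": 0, "wz": 0, "jaw": 0}, {"x": 0, "y": 0, "z": -0.77, "wx": 0, "wy": 0, "wz": 0, "jaw": 0}, {"x": 0, "y": 0, "z": -0.77, "wx": 0, "wy": 0, "wz": 0, "jaw": 255}, {"x": 0, "y": 0, "z": -0.77, "wx": 0, "wy": 0, "wz": 0, "jaw": 255}, {"x": 0, "y": 0, "z": -0.77, "wx": 0, "wy": 0, "wz": 0, "jaw": 255}, {"x": 0, "y": 0, "z": -0.77, "wx": 0, "wy": 0, "wz": 0, "jaw": 255}, {"x": 0, "y": 0, "z": -0.77, "wx": 0, "wy": 0, "wz": 0, "jaw": 255}, {"x": 0, "y": 0, "z": -0.77, "wx": 0, "wy": 0, "wz": 0, "jaw": 255}, {"x": 0, "y": 0, "z": -0.77, "wx": 0, "wy": 0, "wz": 0, "jaw": 255}]}}

```text
time: 2.55
ee_pos: [0.4335, -0.377, 0.0355]
ee_rot: [179.9, -0.1, 1.6]
ft_force: [-0.5, 0.6, 6.8]
finger_gap: 0.0191
```

Emit:
{"fn": "jog_arm", "kwargs": {"commands": [{"x": 0, "y": 0, "z": 0, "wx": 0, "wy": 0, "wz": 0, "jaw": 255}, {"x": 0, "y": 0, "z": 0, "wx": 0, "wy": 0, "wz": 0, "jaw": 255}, {"x": 0, "y": 0, "z": 0, "wx": 0, "wy": 0, "wz": 0, "jaw": 255}, {"x": 0, "y": 0, "z": 0, "wx": 0, "wy": 0, "wz": 0, "jaw": 255}]}}

```text
time: 2.95
ee_pos: [0.4335, -0.377, 0.0355]
ee_rot: [179.9, -0.1, 1.6]
ft_force: [-0.8, 0.5, 6.7]
finger_gap: 0.0193
```

Emit:
{"fn": "jog_arm", "kwargs": {"commands": [{"x": 0, "y": 0, "z": 0.3, "wx": 0, "wy": 0, "wz": 0.0, "jaw": 255}, {"x": 0, "y": 0, "z": 0.6, "wx": 0, "wy": 0, "wz": 0.03, "jaw": 255}, {"x": 0, "y": 0, "z": 1.0, "wx": 0, "wy": 0, "wz": 0.03, "jaw": 255}, {"x": 0, "y": 0, "z": 1.0, "wx": 0, "wy": 0, "wz": 0.03, "jaw": 255}]}}

```text
time: 3.35
ee_pos: [0.435, -0.3783, 0.1399]
ee_rot: [179.7, -0.3, 3.4]
ft_force: [0.4, -1.3, -0.5]
finger_gap: 0.019
```

Emit:
{"fn": "jog_arm", "kwargs": {"commands": [{"x": 0.15, "y": 0.3, "z": 0.2, "wx": 0, "wy": 0, "wz": 0, "jaw": 255}, {"x": 0.3, "y": 0.6, "z": 0.2, "wx": 0, "wy": 0, "wz": 0, "jaw": 255}, {"x": 0.4, "y": 0.8, "z": 0.2, "wx": 0, "wy": 0, "wz": 0, "jaw": 255}]}}

```text
time: 3.65
ee_pos: [0.4736, -0.2952, 0.1542]
ee_rot: [-180.0, -0.0, 3.4]
ft_force: [-0.3, 0.1, -1.4]
finger_gap: 0.0192
```

Emit:
{"fn": "jog_arm", "kwargs": {"commands": [{"x": 0.15, "y": 0.3, "z": 0, "wx": 0, "wy": 0, "wz": 0, "jaw": 255}, {"x": 0.3, "y": 0.6, "z": 0, "wx": 0, "wy": 0, "wz": 0, "jaw": 255}, {"x": 0.4, "y": 0.8, "z": 0, "wx": 0, "wy": 0, "wz": 0, "jaw": 255}]}}

```text
time: 3.95
ee_pos: [0.5133, -0.2146, 0.1534]
ee_rot: [-180.0, 0.0, 3.5]
ft_force: [-0.0, -0.2, -1.2]
finger_gap: 0.0189
```

Emit:
{"fn": "jog_arm", "kwargs": {"commands": [{"x": 0.15, "y": 0.3, "z": 0, "wx": 0, "wy": 0, "wz": 0, "jaw": 255}, {"x": 0.3, "y": 0.6, "z": 0, "wx": 0, "wy": 0, "wz": 0, "jaw": 255}, {"x": 0.4, "y": 0.8, "z": 0, "wx": 0, "wy": 0, "wz": 0, "jaw": 255}]}}

```text
time: 4.25
ee_pos: [0.5533, -0.1346, 0.1534]
ee_rot: [-180.0, 0.1, 3.5]
ft_force: [0.4, -1.3, -0.4]
finger_gap: 0.0189
```

Emit:
{"fn": "jog_arm", "kwargs": {"commands": [{"x": 0.15, "y": 0.3, "z": 0, "wx": 0, "wy": 0, "wz": 0, "jaw": 255}, {"x": 0.3, "y": 0.6, "z": 0, "wx": 0, "wy": 0, "wz": 0, "jaw": 255}, {"x": 0.4, "y": 0.8, "z": 0, "wx": 0, "wy": 0, "wz": 0, "jaw": 255}, {"x": 0.4, "y": 0.8, "z": 0, "wx": 0, "wy": 0, "wz": 0, "jaw": 255}, {"x": 0.4, "y": 0.8, "z": 0, "wx": 0, "wy": 0, "wz": 0, "jaw": 255}]}}

```text
time: 4.75
ee_pos: [0.5925, -0.0563, 0.1534]
ee_rot: [180.0, 0.1, 3.5]
ft_force: [-0.5, -0.2, -1.4]
finger_gap: 0.0192
```

Run:
```python
from h import *
c=save("wrist","w3.png",None,1); s=observe(); print(s["time"],s["ee_pos"],s["ee_rot"],s["finger_gap"])
for p in((.045,-.01),(.045,-.115),(.054,-.057),(-.0136,-.052),(-.056,-.055)):
    a=np.radians(3.2); q=np.array([.547,-.048])+[p[0]*np.cos(a)-p[1]*np.sin(a),p[0]*np.sin(a)+p[1]*np.cos(a)]; print(p,q,w2p(c,[*q,.043]))
```

```text
4.8 [ 0.59244525 -0.05688919  0.15363237] [1.79988159e+02 7.27708936e-02 3.38827548e+00] 0.018710263068058584
(0.045, -0.01) [ 0.59248805 -0.05547244] [320.2 227.5]
(0.045, -0.115) [ 0.59834931 -0.16030872] [475.1 228.1]
(0.054, -0.057) [ 0.60409763 -0.10189676] [390.3 214.9]
(-0.0136, -0.052) [ 0.53632392 -0.10067809] [378.2 305.6]
(-0.056, -0.055) [ 0.4941575  -0.10604025] [379.5 356.1]
```

View pics/w3.png

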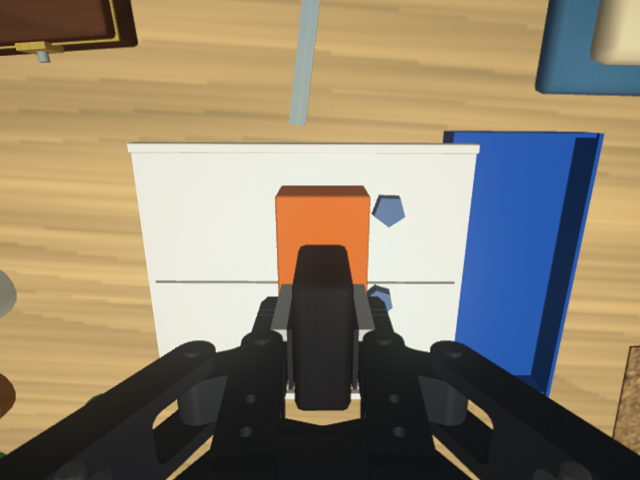

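Emit:
{"fn": "jog_arm", "kwargs": {"commands": [{"x": 0, "y": 0, "z": -0.3, "wx": 0, "wy": 0, "wz": 0, "jaw": 255}, {"x": 0, "y": 0, "z": -0.6, "wx": 0, "wy": 0, "wz": 0, "jaw": 255}, {"x": 0, "y": 0, "z": -0.75, "wx": 0, "wy": 0, "wz": 0, "jaw": 255}, {"x": 0, "y": 0, "z": -0.8, "wx": 0, "wy": 0, "wz": 0, "jaw": 255}, {"x": 0, "y": 0, "z": -0.85, "wx": 0, "wy": 0, "wz": 0, "jaw": 255}, {"x": 0, "y": 0, "z": -0.85, "wx": 0, "wy": 0, "wz": 0, "jaw": 255}, {"x": 0, "y": 0, "z": -0.85, "wx": 0, "wy": 0, "wz": 0, "jaw": 255}]}}

```text
time: 5.5
ee_pos: [0.5935, -0.0569, 0.0703]
ee_rot: [180.0, -0.1, 3.4]
ft_force: [0.8, 0.5, -1.2]
finger_gap: 0.0195
```

Run:
```python
from h import *
save("scene","s1.png",(200,170,420,330),3.6); s=observe(); print(s["ee_pos"],s["ft_force"])
```

```text
[ 0.59359393 -0.05684618  0.07040745] [-0.10337588  0.18523654 -0.71294794]
```

View pics/s1.png

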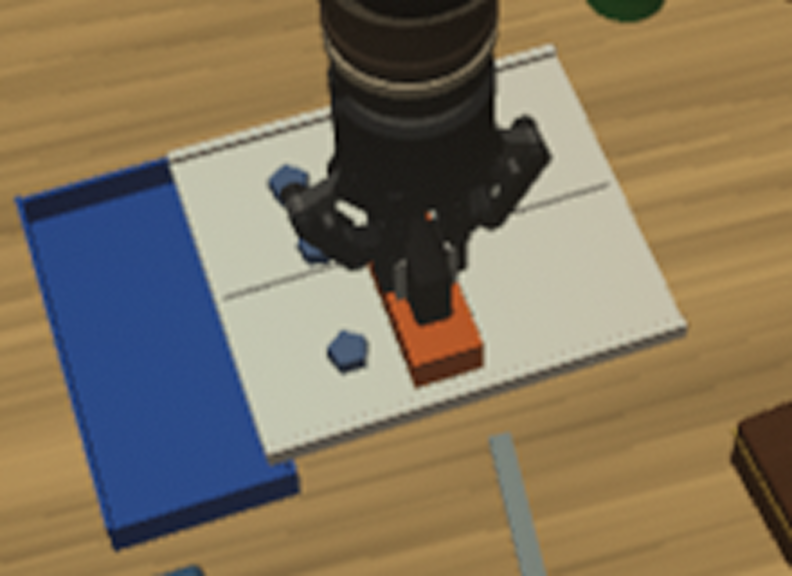

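The scraper sits flat inside the back lip with the chips on its tray side, so I'll sweep.

Emit:
{"fn": "jog_arm", "kwargs": {"commands": [{"x": 0.01, "y": -0.1, "z": -0.015, "wx": 0, "wy": 0, "wz": 0, "jaw": 255}, {"x": 0.01, "y": -0.2, "z": -0.015, "wx": 0, "wy": 0, "wz": 0, "jaw": 255}, {"x": 0.02, "y": -0.3, "z": -0.015, "wx": 0, "wy": 0, "wz": 0, "jaw": 255}, {"x": 0.02, "y": -0.4, "z": -0.015, "wx": 0, "wy": 0, "wz": 0, "jaw": 255}, {"x": 0.03, "y": -0.5, "z": -0.015, "wx": 0, "wy": 0, "wz": 0, "jaw": 255}, {"x": 0.03, "y": -0.6, "z": -0.015, "wx": 0, "wy": 0, "wz": 0, "jaw": 255}, {"x": 0.04, "y": -0.7, "z": -0.015, "wx": 0, "wy": 0, "wz": 0, "jaw": 255}, {"x": 0.04, "y": -0.8, "z": -0.015, "wx": 0, "wy": 0, "wz": 0, "jaw": 255}, {"x": 0.05, "y": -0.9, "z": -0.015, "wx": 0, "wy": 0, "wz": 0, "jaw": 255}, {"x": 0.05, "y": -1.0, "z": -0.015, "wx": 0, "wy": 0, "wz": 0, "jaw": 255}]}}

```text
time: 6.55
ee_pos: [0.5981, -0.1575, 0.0678]
ee_rot: [180.0, -0.0, 3.4]
ft_force: [0.2, 0.4, -1.2]
finger_gap: 0.0189
```

Emit:
{"fn": "jog_arm", "kwargs": {"commands": [{"x": 0, "y": -0.07, "z": 0, "wx": 0, "wy": 0, "wz": 0, "jaw": 255}, {"x": 0, "y": -0.07, "z": 0, "wx": 0, "wy": 0, "wz": 0, "jaw": 255}, {"x": 0, "y": -0.07, "z": 0, "wx": 0, "wy": 0, "wz": 0, "jaw": 255}, {"x": 0, "y": -0.07, "z": 0.3, "wx": 0, "wy": 0, "wz": 0, "jaw": 255}, {"x": 0, "y": -0.07, "z": 0.6, "wx": 0, "wy": 0, "wz": 0, "jaw": 255}, {"x": 0, "y": -0.07, "z": 0.6, "wx": 0, "wy": 0, "wz": 0, "jaw": 255}]}}

```text
time: 7.15
ee_pos: [0.6002, -0.1637, 0.1325]
ee_rot: [179.9, -0.4, 3.4]
ft_force: [1.0, -0.0, -0.6]
finger_gap: 0.0192
```

Run:
```python
from h import *
save("scene","s2.png",(200,170,420,330),3.6); s=observe(); print(s["time"],s["ee_pos"],s["ft_force"])
```

```text
7.2 [ 0.5994061  -0.16347517  0.13025444] [ 0.06580938 -0.28456732 -1.7231181 ]
```

View pics/s2.png

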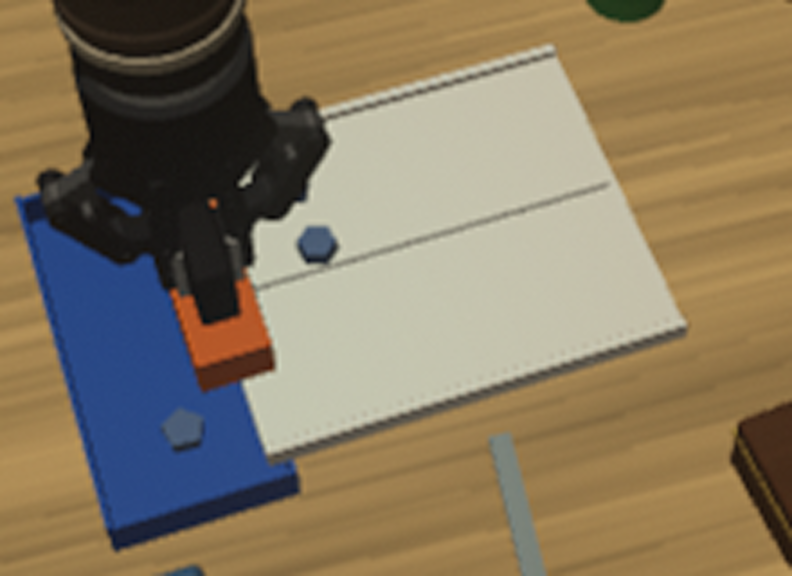

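Chip 1 lies in the tray and the other two are untouched. On to sweep 2.

Emit:
{"fn": "jog_arm", "kwargs": {"commands": [{"x": -0.22, "y": 0.26, "z": 0, "wx": 0, "wy": 0, "wz": 0, "jaw": 255}, {"x": -0.43, "y": 0.53, "z": 0, "wx": 0, "wy": 0, "wz": 0, "jaw": 255}, {"x": -0.65, "y": 0.8, "z": 0, "wx": 0, "wy": 0, "wz": 0, "jaw": 255}, {"x": -0.86, "y": 1.0, "z": 0, "wx": 0, "wy": 0, "wz": 0, "jaw": 255}, {"x": -0.86, "y": 1.0, "z": 0, "wx": 0, "wy": 0, "wz": 0, "jaw": 255}]}}

```text
time: 7.7
ee_pos: [0.5087, -0.0612, 0.1267]
ee_rot: [-179.9, 0.2, 3.5]
ft_force: [-0.5, -0.2, -0.8]
finger_gap: 0.0193
```

Emit:
{"fn": "jog_arm", "kwargs": {"commands": [{"x": 0, "y": 0.06, "z": 0, "wx": 0, "wy": 0, "wz": 0, "jaw": 255}, {"x": 0, "y": 0.06, "z": -0.2, "wx": 0, "wy": 0, "wz": 0, "jaw": 255}, {"x": 0, "y": 0.06, "z": -0.4, "wx": 0, "wy": 0, "wz": 0, "jaw": 255}, {"x": 0, "y": 0.06, "z": -0.5, "wx": 0, "wy": 0, "wz": 0, "jaw": 255}, {"x": 0, "y": 0.06, "z": -0.55, "wx": 0, "wy": 0, "wz": 0, "jaw": 255}, {"x": 0, "y": 0.06, "z": -0.6, "wx": 0, "wy": 0, "wz": 0, "jaw": 255}, {"x": 0, "y": 0.06, "z": -0.6, "wx": 0, "wy": 0, "wz": 0, "jaw": 255}]}}

```text
time: 8.4
ee_pos: [0.5121, -0.0577, 0.0676]
ee_rot: [-180.0, 0.0, 3.4]
ft_force: [0.6, 0.0, -0.7]
finger_gap: 0.019
```

Emit:
{"fn": "jog_arm", "kwargs": {"commands": [{"x": 0.01, "y": -0.1, "z": 0, "wx": 0, "wy": 0, "wz": 0, "jaw": 255}, {"x": 0.01, "y": -0.2, "z": 0, "wx": 0, "wy": 0, "wz": 0, "jaw": 255}, {"x": 0.02, "y": -0.3, "z": 0, "wx": 0, "wy": 0, "wz": 0, "jaw": 255}, {"x": 0.02, "y": -0.4, "z": 0, "wx": 0, "wy": 0, "wz": 0, "jaw": 255}, {"x": 0.03, "y": -0.5, "z": 0, "wx": 0, "wy": 0, "wz": 0, "jaw": 255}, {"x": 0.03, "y": -0.6, "z": 0, "wx": 0, "wy": 0, "wz": 0, "jaw": 255}, {"x": 0.04, "y": -0.7, "z": 0, "wx": 0, "wy": 0, "wz": 0, "jaw": 255}, {"x": 0.04, "y": -0.8, "z": 0, "wx": 0, "wy": 0, "wz": 0, "jaw": 255}, {"x": 0.05, "y": -0.9, "z": 0, "wx": 0, "wy": 0, "wz": 0, "jaw": 255}, {"x": 0.05, "y": -1.0, "z": 0, "wx": 0, "wy": 0, "wz": 0, "jaw": 255}]}}

```text
time: 9.4
ee_pos: [0.5171, -0.1585, 0.0677]
ee_rot: [180.0, 0.0, 3.4]
ft_force: [-0.3, -0.5, -0.5]
finger_gap: 0.0192
```

Emit:
{"fn": "jog_arm", "kwargs": {"commands": [{"x": 0, "y": -0.07, "z": 0, "wx": 0, "wy": 0, "wz": 0, "jaw": 255}, {"x": 0, "y": -0.07, "z": 0, "wx": 0, "wy": 0, "wz": 0, "jaw": 255}, {"x": 0, "y": -0.07, "z": 0, "wx": 0, "wy": 0, "wz": 0, "jaw": 255}, {"x": 0, "y": -0.07, "z": 0.4, "wx": 0, "wy": 0, "wz": 0, "jaw": 255}, {"x": 0, "y": -0.07, "z": 0.85, "wx": 0, "wy": 0, "wz": 0, "jaw": 255}, {"x": 0, "y": -0.07, "z": 0.85, "wx": 0, "wy": 0, "wz": 0, "jaw": 255}]}}

```text
time: 10.0
ee_pos: [0.5199, -0.1651, 0.1591]
ee_rot: [179.8, -0.5, 3.4]
ft_force: [1.1, 0.4, 0.1]
finger_gap: 0.0196
```

Emit:
{"fn": "jog_arm", "kwargs": {"commands": [{"x": -0.14, "y": -0.36, "z": 0, "wx": 0, "wy": 0, "wz": 0, "jaw": 255}, {"x": -0.28, "y": -0.72, "z": 0, "wx": 0, "wy": 0, "wz": 0, "jaw": 255}]}}

```text
time: 10.2
ee_pos: [0.4892, -0.2363, 0.1529]
ee_rot: [180.0, -0.0, 3.6]
ft_force: [0.5, 0.2, -2.4]
finger_gap: 0.0193
```

Emit:
{"fn": "jog_arm", "kwargs": {"commands": [{"x": -0.14, "y": -0.36, "z": 0, "wx": 0, "wy": 0, "wz": 0, "jaw": 255}, {"x": -0.28, "y": -0.72, "z": 0, "wx": 0, "wy": 0, "wz": 0, "jaw": 255}]}}

```text
time: 10.4
ee_pos: [0.4604, -0.3092, 0.1524]
ee_rot: [-180.0, 0.0, 3.5]
ft_force: [0.8, -0.0, -1.1]
finger_gap: 0.0191
```

Emit:
{"fn": "jog_arm", "kwargs": {"commands": [{"x": -0.14, "y": -0.36, "z": 0, "wx": 0, "wy": 0, "wz": 0, "jaw": 255}, {"x": -0.27, "y": -0.72, "z": 0, "wx": 0, "wy": 0, "wz": 0, "jaw": 255}, {"x": -0.27, "y": -0.72, "z": -0.2, "wx": 0, "wy": 0, "wz": 0, "jaw": 255}, {"x": -0.27, "y": -0.72, "z": -0.2, "wx": 0, "wy": 0, "wz": 0, "jaw": 255}]}}

```text
time: 10.8
ee_pos: [0.4324, -0.3802, 0.13]
ee_rot: [-179.8, 0.2, 3.3]
ft_force: [0.1, 0.2, -1.1]
finger_gap: 0.0193
```

Run:
```python
from h import *
s=observe(); print(s["time"],s["ee_pos"],s["ee_rot"])
save("top","t1.png",(265,175,505,325),3.3)
```

```text
10.8 [ 0.4324313  -0.38022501  0.12995676] [-1.79807492e+02  1.71249863e-01  3.29527355e+00]
```

View pics/t1.png

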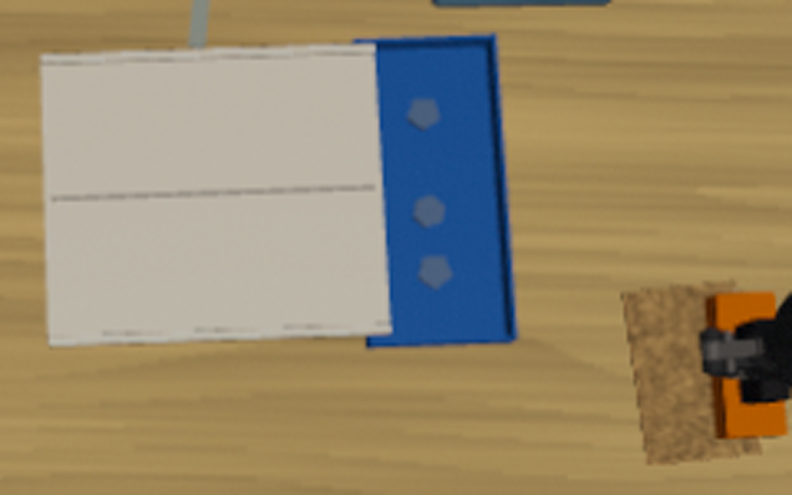

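All three chips are in the tray and the plate is clear. Next I'll set the scraper down.

Emit:
{"fn": "jog_arm", "kwargs": {"commands": [{"x": 0, "y": 0, "z": -0.4, "wx": 0, "wy": 0, "wz": 0, "jaw": 255}, {"x": 0, "y": 0, "z": -0.8, "wx": 0, "wy": 0, "wz": 0, "jaw": 255}, {"x": 0, "y": 0, "z": -0.9, "wx": 0, "wy": 0, "wz": 0, "jaw": 255}, {"x": 0, "y": 0, "z": -0.95, "wx": 0, "wy": 0, "wz": 0, "jaw": 255}, {"x": 0, "y": 0, "z": -0.97, "wx": 0, "wy": 0, "wz": 0, "jaw": 255}, {"x": 0, "y": 0, "z": -0.97, "wx": 0, "wy": 0, "wz": 0, "jaw": 255}, {"x": 0, "y": 0, "z": -0.97, "wx": 0, "wy": 0, "wz": 0, "jaw": 255}]}}

```text
time: 11.55
ee_pos: [0.4349, -0.3813, 0.0375]
ee_rot: [179.9, -0.1, 3.4]
ft_force: [-0.3, 0.5, -0.8]
finger_gap: 0.0194
```

Emit:
{"fn": "jog_arm", "kwargs": {"commands": [{"x": 0, "y": 0, "z": 0, "wx": 0, "wy": 0, "wz": 0, "jaw": 0}, {"x": 0, "y": 0, "z": 0, "wx": 0, "wy": 0, "wz": 0, "jaw": 0}, {"x": 0, "y": 0, "z": 0, "wx": 0, "wy": 0, "wz": 0, "jaw": 0}, {"x": 0, "y": 0, "z": 0, "wx": 0, "wy": 0, "wz": 0, "jaw": 0}, {"x": 0, "y": 0, "z": 0, "wx": 0, "wy": 0, "wz": 0, "jaw": 0}, {"x": 0, "y": 0, "z": 0.2, "wx": 0, "wy": 0, "wz": 0, "jaw": 0}, {"x": 0, "y": 0, "z": 0.5, "wx": 0, "wy": 0, "wz": 0, "jaw": 0}, {"x": 0, "y": 0, "z": 1.0, "wx": 0, "wy": 0, "wz": 0, "jaw": 0}, {"x": 0, "y": 0, "z": 1.0, "wx": 0, "wy": 0, "wz": 0, "jaw": 0}]}}

```text
time: 12.45
ee_pos: [0.4365, -0.3828, 0.1426]
ee_rot: [179.6, -0.4, 3.4]
ft_force: [1.3, -0.7, -0.8]
finger_gap: 0.085
```

Emit:
{"fn": "jog_arm", "kwargs": {"commands": [{"x": 0.05, "y": 0.45, "z": 0.5, "wx": 0, "wy": 0, "wz": 0.1, "jaw": 0}, {"x": 0.1, "y": 0.9, "z": 1.0, "wx": 0, "wy": 0, "wz": 0.2, "jaw": 0}, {"x": 0.1, "y": 0.9, "z": 1.0, "wx": 0, "wy": 0, "wz": 0.2, "jaw": 0}]}}

```text
time: 12.75
ee_pos: [0.4442, -0.2894, 0.238]
ee_rot: [179.9, -0.1, 15.5]
ft_force: [0.8, 0.7, 0.0]
finger_gap: 0.0856
```

Run:
```python
from h import *
s=observe(); print(s["time"],s["ee_pos"],s["ee_rot"],s["joint_pos"])
c=save("wrist","w4.png"); print(w2p(c,[.433,-.381,.067]))
im=cv2.imread("pics/w4.png"); hsv=cv2.cvtColor(im,cv2.COLOR_BGR2HSV); m=cv2.inRange(hsv,(5,150,120),(14,255,255)); 
n,l,st,ce=cv2.connectedComponentsWithStats(m); i=1+np.argmax(st[1:,4]); print(st[i],ce[i],p2w(c,*ce[i],.028))
```

```text
12.75 [ 0.44417952 -0.28939295  0.23802465] [ 1.79934642e+02 -8.35967985e-02  1.55171839e+01] [-3.30960229e+01  7.69420899e+00 -8.68154781e-01  8.13333316e+01
  1.95090239e-02  1.31386859e+02]
[421.5 247.4]
[ 344  160   63  100 2211] [373.48394392 202.73677069] [ 0.4521 -0.3371  0.028 ]
```

View pics/w4.png

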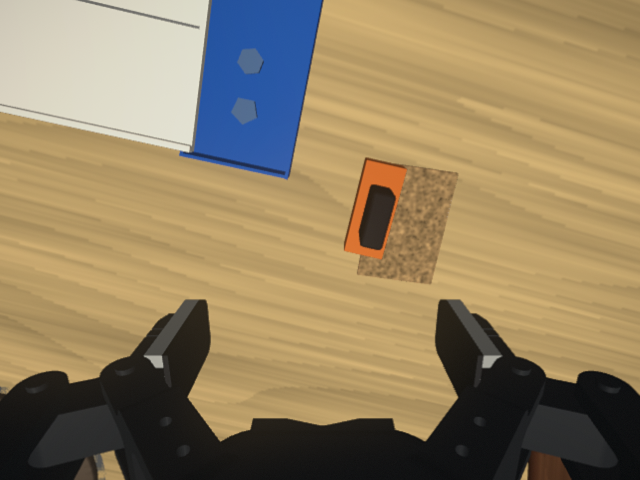

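The scraper has been knocked toward the tray, half off its pad, with its block top corners at (366,158), (406,168), (383,258), (345,250). I'll pick it up again.

Run:
```python
from h import *
c=load("w4.png")
P=np.array([p2w(c,u,v,.027) for u,v in((366,158),(406,168),(384,258),(345,250))]); print(P,P.mean(0))
for a,b in((3,0),(2,1)): d=P[b]-P[a]; print(np.degrees(np.arctan2(d[1],d[0])))
for p in((381,186),(372,248)): print(p2w(c,*p,.065))
```

```text
[[ 0.4893 -0.3183  0.027 ]
 [ 0.4905 -0.3559  0.027 ]
 [ 0.4024 -0.3638  0.027 ]
 [ 0.4002 -0.325   0.027 ]] [ 0.4456  -0.34075  0.027  ]
4.300343598384365
5.124055416597433
[ 0.4738 -0.3317  0.065 ]
[ 0.4206 -0.3409  0.065 ]
```

Emit:
{"fn": "jog_arm", "kwargs": {"commands": [{"x": 0.02, "y": -0.4, "z": -0.2, "wx": 0, "wy": 0, "wz": -0.1, "jaw": 0}, {"x": 0.02, "y": -0.48, "z": -0.6, "wx": 0, "wy": 0, "wz": -0.17, "jaw": 0}, {"x": 0.02, "y": -0.48, "z": -1.0, "wx": 0, "wy": 0, "wz": -0.17, "jaw": 0}, {"x": 0.02, "y": -0.48, "z": -1.0, "wx": 0, "wy": 0, "wz": -0.17, "jaw": 0}]}}

```text
time: 13.2
ee_pos: [0.4428, -0.3367, 0.1297]
ee_rot: [-179.6, 0.4, 5.2]
ft_force: [-0.7, 1.4, -0.7]
finger_gap: 0.0856
```

Emit:
{"fn": "jog_arm", "kwargs": {"commands": [{"x": 0, "y": 0, "z": -0.4, "wx": 0, "wy": 0, "wz": 0, "jaw": 0}, {"x": 0, "y": 0, "z": -0.8, "wx": 0, "wy": 0, "wz": 0, "jaw": 0}, {"x": 0, "y": 0, "z": -1, "wx": 0, "wy": 0, "wz": 0, "jaw": 0}, {"x": 0, "y": 0, "z": -1, "wx": 0, "wy": 0, "wz": 0, "jaw": 0}, {"x": 0, "y": 0, "z": -1, "wx": 0, "wy": 0, "wz": 0, "jaw": 255}, {"x": 0, "y": 0, "z": -1, "wx": 0, "wy": 0, "wz": 0, "jaw": 255}, {"x": 0, "y": 0, "z": -1, "wx": 0, "wy": 0, "wz": 0, "jaw": 255}, {"x": 0, "y": 0, "z": -1, "wx": 0, "wy": 0, "wz": 0, "jaw": 255}, {"x": 0, "y": 0, "z": -1, "wx": 0, "wy": 0, "wz": 0, "jaw": 255}, {"x": 0, "y": 0, "z": -1, "wx": 0, "wy": 0, "wz": 0, "jaw": 255}]}}

```text
time: 14.2
ee_pos: [0.4464, -0.339, 0.0368]
ee_rot: [179.9, -0.1, 5.2]
ft_force: [-0.5, 0.6, 6.3]
finger_gap: 0.0193
```

Emit:
{"fn": "jog_arm", "kwargs": {"commands": [{"x": 0, "y": 0, "z": 0.1, "wx": 0, "wy": 0, "wz": 0, "jaw": 255}, {"x": 0, "y": 0, "z": 0.2, "wx": 0, "wy": 0, "wz": 0, "jaw": 255}, {"x": -0.06, "y": -0.2, "z": 0.2, "wx": 0, "wy": 0, "wz": 0, "jaw": 255}, {"x": -0.12, "y": -0.42, "z": 0.2, "wx": 0, "wy": 0, "wz": 0, "jaw": 255}, {"x": -0.12, "y": -0.42, "z": 0.2, "wx": 0, "wy": 0, "wz": 0, "jaw": 255}, {"x": -0.12, "y": -0.42, "z": 0.1, "wx": 0, "wy": 0, "wz": 0, "jaw": 255}, {"x": -0.12, "y": -0.42, "z": 0.03, "wx": 0, "wy": 0, "wz": 0, "jaw": 255}, {"x": -0.12, "y": -0.42, "z": 0.0, "wx": 0, "wy": 0, "wz": 0, "jaw": 255}, {"x": -0.12, "y": -0.42, "z": 0.0, "wx": 0, "wy": 0, "wz": 0, "jaw": 255}]}}

```text
time: 15.1
ee_pos: [0.4337, -0.38, 0.0367]
ee_rot: [180.0, 0.0, 5.2]
ft_force: [-4.8, 1.7, 9.7]
finger_gap: 0.0193
```

Emit:
{"fn": "jog_arm", "kwargs": {"commands": [{"x": 0, "y": 0, "z": 0.01, "wx": 0, "wy": 0, "wz": 0, "jaw": 255}, {"x": 0, "y": 0, "z": 0.01, "wx": 0, "wy": 0, "wz": 0, "jaw": 0}, {"x": 0, "y": 0, "z": 0.01, "wx": 0, "wy": 0, "wz": 0, "jaw": 0}, {"x": 0, "y": 0, "z": 0.01, "wx": 0, "wy": 0, "wz": 0, "jaw": 0}, {"x": 0, "y": 0, "z": 0.01, "wx": 0, "wy": 0, "wz": 0, "jaw": 0}, {"x": 0, "y": 0, "z": 0.01, "wx": 0, "wy": 0, "wz": 0, "jaw": 0}, {"x": 0, "y": 0, "z": 0.2, "wx": 0, "wy": 0, "wz": 0, "jaw": 0}, {"x": 0, "y": 0, "z": 0.5, "wx": 0, "wy": 0, "wz": 0, "jaw": 0}, {"x": 0, "y": 0, "z": 1.0, "wx": 0, "wy": 0, "wz": 0, "jaw": 0}, {"x": 0, "y": 0, "z": 1.0, "wx": 0, "wy": 0, "wz": 0, "jaw": 0}]}}

```text
time: 16.1
ee_pos: [0.4365, -0.3829, 0.1426]
ee_rot: [179.6, -0.4, 5.2]
ft_force: [1.0, -0.5, 1.4]
finger_gap: 0.0854
```

Emit:
{"fn": "jog_arm", "kwargs": {"commands": [{"x": 0.05, "y": 0.45, "z": 0.5, "wx": 0, "wy": 0, "wz": 0.1, "jaw": 0}, {"x": 0.1, "y": 0.9, "z": 1.0, "wx": 0, "wy": 0, "wz": 0.2, "jaw": 0}, {"x": 0.1, "y": 0.9, "z": 1.0, "wx": 0, "wy": 0, "wz": 0.2, "jaw": 0}]}}

```text
time: 16.4
ee_pos: [0.4442, -0.2894, 0.238]
ee_rot: [179.9, -0.1, 17.3]
ft_force: [0.7, 0.3, -0.6]
finger_gap: 0.0854
```

```bash
cat >> h.py <<'E'
def scr(cam,fn):
    c=save(cam,fn); im=cv2.imread("pics/"+fn); hsv=cv2.cvtColor(im,cv2.COLOR_BGR2HSV); m=cv2.inRange(hsv,(5,150,100),(14,255,255))
    n,l,st,ce=cv2.connectedComponentsWithStats(m); i=1+np.argmax(st[1:,4]); print("orange",st[i],ce[i],p2w(c,*ce[i],.028))
    return c
E
python3 - <<'E'
from h import *
s=observe(); print(s["time"],s["ee_pos"],s["ee_rot"])
c=scr("wrist","w5.png"); print(w2p(c,[.434,-.381,.028]))
E
```

```text
16.4 [ 0.44420901 -0.28939521  0.23804521] [ 1.79928850e+02 -8.52214137e-02  1.73178506e+01]
orange [ 377  184   65   99 2068] [406.55754352 225.84719536] [ 0.4419 -0.3741  0.028 ]
[410.4 235.5]
```

Emit:
{"fn": "jog_arm", "kwargs": {"commands": [{"x": 0.04, "y": 0.45, "z": 0, "wx": 0, "wy": 0, "wz": 0.09, "jaw": 0}, {"x": 0.09, "y": 0.9, "z": 0, "wx": 0, "wy": 0, "wz": 0.17, "jaw": 0}]}}

```text
time: 16.65
ee_pos: [0.4531, -0.2002, 0.2358]
ee_rot: [180.0, -0.0, 27.5]
ft_force: [0.6, -0.2, -0.6]
finger_gap: 0.0852
```

Emit:
{"fn": "jog_arm", "kwargs": {"commands": [{"x": 0.04, "y": 0.45, "z": 0, "wx": 0, "wy": 0, "wz": 0.09, "jaw": 0}, {"x": 0.09, "y": 0.9, "z": 0, "wx": 0, "wy": 0, "wz": 0.17, "jaw": 0}]}}

```text
time: 16.85
ee_pos: [0.4618, -0.1092, 0.2355]
ee_rot: [180.0, -0.0, 37.7]
ft_force: [1.0, -0.1, -0.7]
finger_gap: 0.0852
```

Emit:
{"fn": "jog_arm", "kwargs": {"commands": [{"x": 0.04, "y": 0.45, "z": 0, "wx": 0, "wy": 0, "wz": 0.09, "jaw": 0}, {"x": 0.09, "y": 0.9, "z": 0, "wx": 0, "wy": 0, "wz": 0.17, "jaw": 0}]}}

```text
time: 17.05
ee_pos: [0.4709, -0.019, 0.2355]
ee_rot: [180.0, -0.0, 48.0]
ft_force: [0.1, -0.2, -0.1]
finger_gap: 0.0852
```

Emit:
{"fn": "jog_arm", "kwargs": {"commands": [{"x": 0.04, "y": 0.45, "z": 0, "wx": 0, "wy": 0, "wz": 0.09, "jaw": 0}, {"x": 0.09, "y": 0.9, "z": 0, "wx": 0, "wy": 0, "wz": 0.17, "jaw": 0}]}}

```text
time: 17.25
ee_pos: [0.4799, 0.0711, 0.2356]
ee_rot: [180.0, -0.0, 58.2]
ft_force: [0.6, 0.3, 0.9]
finger_gap: 0.085
```

Emit:
{"fn": "jog_arm", "kwargs": {"commands": [{"x": 0.04, "y": 0.45, "z": 0, "wx": 0, "wy": 0, "wz": 0.09, "jaw": 0}, {"x": 0.09, "y": 0.9, "z": 0, "wx": 0, "wy": 0, "wz": 0.17, "jaw": 0}]}}

```text
time: 17.45
ee_pos: [0.4889, 0.1612, 0.2355]
ee_rot: [180.0, -0.0, 68.4]
ft_force: [0.9, -1.0, -0.0]
finger_gap: 0.0851
```

Emit:
{"fn": "jog_arm", "kwargs": {"commands": [{"x": 0.04, "y": 0.45, "z": 0, "wx": 0, "wy": 0, "wz": 0.09, "jaw": 0}, {"x": 0.09, "y": 0.9, "z": 0, "wx": 0, "wy": 0, "wz": 0.17, "jaw": 0}]}}

```text
time: 17.65
ee_pos: [0.4979, 0.2512, 0.2354]
ee_rot: [180.0, 0.0, 78.6]
ft_force: [1.2, -0.1, -0.5]
finger_gap: 0.0853
```

Emit:
{"fn": "jog_arm", "kwargs": {"commands": [{"x": 0.05, "y": 0.45, "z": 0, "wx": 0, "wy": 0, "wz": 0.1, "jaw": 0}, {"x": 0.11, "y": 0.87, "z": 0, "wx": 0, "wy": 0, "wz": 0.19, "jaw": 0}, {"x": 0.11, "y": 0.87, "z": 0, "wx": 0, "wy": 0, "wz": 0.19, "jaw": 0}, {"x": 0.11, "y": 0.87, "z": 0, "wx": 0, "wy": 0, "wz": 0.19, "jaw": 0}]}}

```text
time: 18.05
ee_pos: [0.5088, 0.337, 0.2346]
ee_rot: [-179.9, 0.1, 89.8]
ft_force: [0.2, -0.1, 0.7]
finger_gap: 0.0855
```

Run:
```python
from h import *
s=observe(); print(s["time"],s["ee_pos"],s["ee_rot"],s["joint_pos"])
c=save("wrist","w6.png"); 
for n,p in dict(spray=(.5091,.3364,.11),toner=(.6185,.2548,.118),bottle=(.4045,.2353,.132),jar=(.5077,.2182,.044)).items(): print(n,w2p(c,p))
```

```text
18.05 [0.50878901 0.3370219  0.23457198] [-1.79929535e+02  6.83256286e-02  8.98369891e+01] [ 3.35290955e+01  1.67903396e+01  1.00300280e+01  8.33362194e+01
 -1.77601766e-02  1.23692163e+02]
spray [323.6 222.5]
toner [469.1 329.3]
bottle [181.8 363.3]
jar [322.4 322.1]
```

View pics/w6.png

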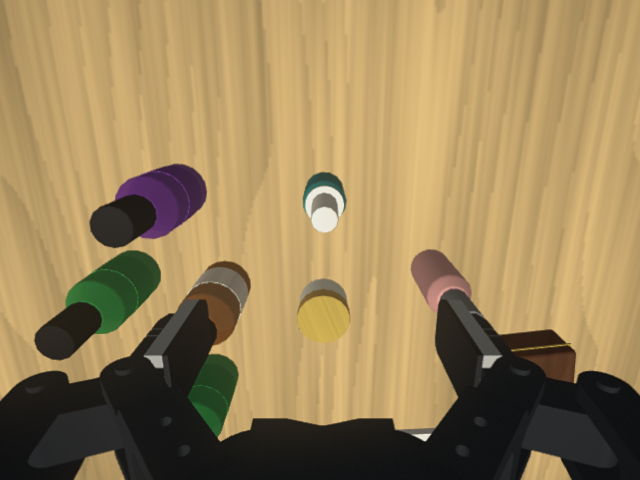

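The cap of the spray is at (324,219), as predicted (323.6,222.5), and the jar and toner also agree. I'll grasp the spray and carry it.

Emit:
{"fn": "jog_arm", "kwargs": {"commands": [{"x": 0, "y": 0.01, "z": -0.4, "wx": 0, "wy": 0, "wz": 0, "jaw": 0}, {"x": 0, "y": 0.01, "z": -0.8, "wx": 0, "wy": 0, "wz": 0, "jaw": 0}, {"x": 0, "y": 0.01, "z": -1, "wx": 0, "wy": 0, "wz": 0, "jaw": 0}], "newtons": 40}}

```text
time: 18.4
ee_pos: [0.5078, 0.3348, 0.1328]
ee_rot: [-179.8, 0.1, 89.6]
ft_force: [0.0, -0.2, -0.0]
finger_gap: 0.0852
```

Emit:
{"fn": "jog_arm", "kwargs": {"commands": [{"x": 0, "y": 0, "z": -0.3, "wx": 0, "wy": 0, "wz": 0, "jaw": 0}, {"x": 0, "y": 0, "z": -0.52, "wx": 0, "wy": 0, "wz": 0, "jaw": 0}, {"x": 0, "y": 0, "z": -0.52, "wx": 0, "wy": 0, "wz": 0, "jaw": 0}, {"x": 0, "y": 0, "z": -0.52, "wx": 0, "wy": 0, "wz": 0, "jaw": 255}, {"x": 0, "y": 0, "z": -0.52, "wx": 0, "wy": 0, "wz": 0, "jaw": 255}, {"x": 0, "y": 0, "z": -0.52, "wx": 0, "wy": 0, "wz": 0, "jaw": 255}, {"x": 0, "y": 0, "z": -0.52, "wx": 0, "wy": 0, "wz": 0, "jaw": 255}, {"x": 0, "y": 0, "z": -0.52, "wx": 0, "wy": 0, "wz": 0, "jaw": 255}, {"x": 0, "y": 0, "z": -0.52, "wx": 0, "wy": 0, "wz": 0, "jaw": 255}, {"x": 0, "y": 0, "z": -0.52, "wx": 0, "wy": 0, "wz": 0, "jaw": 255}]}}

```text
time: 19.4
ee_pos: [0.5096, 0.3378, 0.0849]
ee_rot: [179.9, -0.1, 89.8]
ft_force: [0.8, 0.0, 6.0]
finger_gap: 0.0189
```

Emit:
{"fn": "jog_arm", "kwargs": {"commands": [{"x": 0, "y": 0, "z": 0.2, "wx": 0, "wy": 0, "wz": 0, "jaw": 255}, {"x": 0, "y": 0, "z": 0.5, "wx": 0, "wy": 0, "wz": 0, "jaw": 255}, {"x": 0, "y": 0, "z": 0.9, "wx": 0, "wy": 0, "wz": 0, "jaw": 255}, {"x": 0, "y": 0, "z": 0.9, "wx": 0, "wy": 0, "wz": 0, "jaw": 255}]}}

```text
time: 19.8
ee_pos: [0.5108, 0.3387, 0.1793]
ee_rot: [179.6, -0.3, 89.8]
ft_force: [0.5, -0.2, -0.2]
finger_gap: 0.0191
```

Emit:
{"fn": "jog_arm", "kwargs": {"commands": [{"x": 0.05, "y": -0.3, "z": 0.3, "wx": 0, "wy": 0, "wz": 0, "jaw": 255}, {"x": 0.12, "y": -0.6, "z": 0.6, "wx": 0, "wy": 0, "wz": 0, "jaw": 255}, {"x": 0.18, "y": -0.9, "z": 0.6, "wx": 0, "wy": 0, "wz": 0, "jaw": 255}]}}

```text
time: 20.1
ee_pos: [0.5282, 0.2473, 0.2374]
ee_rot: [179.7, -0.1, 89.8]
ft_force: [1.2, -0.2, -0.9]
finger_gap: 0.019
```

Emit:
{"fn": "jog_arm", "kwargs": {"commands": [{"x": 0.06, "y": -0.3, "z": 0, "wx": 0, "wy": 0, "wz": 0, "jaw": 255}, {"x": 0.12, "y": -0.6, "z": 0, "wx": 0, "wy": 0, "wz": 0, "jaw": 255}, {"x": 0.18, "y": -0.9, "z": 0, "wx": 0, "wy": 0, "wz": 0, "jaw": 255}]}}

```text
time: 20.4
ee_pos: [0.5448, 0.1562, 0.233]
ee_rot: [-179.9, 0.0, 89.8]
ft_force: [0.3, -0.9, -0.6]
finger_gap: 0.0191
```

Emit:
{"fn": "jog_arm", "kwargs": {"commands": [{"x": 0.06, "y": -0.3, "z": 0, "wx": 0, "wy": 0, "wz": 0, "jaw": 255}, {"x": 0.12, "y": -0.6, "z": 0, "wx": 0, "wy": 0, "wz": 0, "jaw": 255}, {"x": 0.18, "y": -0.9, "z": 0, "wx": 0, "wy": 0, "wz": 0, "jaw": 255}]}}

```text
time: 20.7
ee_pos: [0.5628, 0.0662, 0.233]
ee_rot: [-179.9, 0.0, 89.8]
ft_force: [1.0, 0.0, -0.6]
finger_gap: 0.019
```

Emit:
{"fn": "jog_arm", "kwargs": {"commands": [{"x": 0.06, "y": -0.3, "z": 0, "wx": 0, "wy": 0, "wz": 0, "jaw": 255}, {"x": 0.12, "y": -0.6, "z": 0, "wx": 0, "wy": 0, "wz": 0, "jaw": 255}, {"x": 0.18, "y": -0.9, "z": 0, "wx": 0, "wy": 0, "wz": 0, "jaw": 255}]}}

```text
time: 21.0
ee_pos: [0.5808, -0.0237, 0.2329]
ee_rot: [-179.9, -0.0, 89.8]
ft_force: [0.2, 1.1, -0.7]
finger_gap: 0.0193
```

Emit:
{"fn": "jog_arm", "kwargs": {"commands": [{"x": 0.06, "y": -0.3, "z": 0, "wx": 0, "wy": 0, "wz": 0, "jaw": 255}, {"x": 0.12, "y": -0.6, "z": 0, "wx": 0, "wy": 0, "wz": 0, "jaw": 255}, {"x": 0.18, "y": -0.9, "z": 0, "wx": 0, "wy": 0, "wz": 0, "jaw": 255}, {"x": 0.18, "y": -0.9, "z": -0.5, "wx": 0, "wy": 0, "wz": 0, "jaw": 255}, {"x": 0.18, "y": -0.9, "z": -0.9, "wx": 0, "wy": 0, "wz": 0, "jaw": 255}, {"x": 0.18, "y": -0.9, "z": -0.9, "wx": 0, "wy": 0, "wz": 0, "jaw": 255}, {"x": 0.18, "y": -0.9, "z": -0.9, "wx": 0, "wy": 0, "wz": 0, "jaw": 255}]}}

```text
time: 21.7
ee_pos: [0.5983, -0.1124, 0.1436]
ee_rot: [-179.9, -0.0, 89.8]
ft_force: [0.2, 0.7, -0.3]
finger_gap: 0.0192
```

Emit:
{"fn": "jog_arm", "kwargs": {"commands": [{"x": 0, "y": 0, "z": -0.1, "wx": 0, "wy": 0, "wz": 0, "jaw": 255}, {"x": 0, "y": 0, "z": -0.2, "wx": 0, "wy": 0, "wz": 0, "jaw": 255}, {"x": 0, "y": 0, "z": -0.24, "wx": 0, "wy": 0, "wz": 0, "jaw": 255}, {"x": 0, "y": 0, "z": -0.26, "wx": 0, "wy": 0, "wz": 0, "jaw": 255}, {"x": 0, "y": 0, "z": -0.26, "wx": 0, "wy": 0, "wz": 0, "jaw": 255}, {"x": 0, "y": 0, "z": -0.26, "wx": 0, "wy": 0, "wz": 0, "jaw": 255}]}}

```text
time: 22.3
ee_pos: [0.5994, -0.1126, 0.1188]
ee_rot: [179.9, 0.0, 89.8]
ft_force: [-0.4, 0.4, 5.0]
finger_gap: 0.0192
```

Emit:
{"fn": "jog_arm", "kwargs": {"commands": [{"x": 0, "y": 0, "z": 0, "wx": 0, "wy": 0, "wz": 0, "jaw": 0}, {"x": 0, "y": 0, "z": 0, "wx": 0, "wy": 0, "wz": 0, "jaw": 0}, {"x": 0, "y": 0, "z": 0, "wx": 0, "wy": 0, "wz": 0, "jaw": 0}, {"x": 0, "y": 0, "z": 0, "wx": 0, "wy": 0, "wz": 0, "jaw": 0}, {"x": 0, "y": 0, "z": 0, "wx": 0, "wy": 0, "wz": 0, "jaw": 0}, {"x": 0, "y": 0, "z": 0.2, "wx": 0, "wy": 0, "wz": 0, "jaw": 0}, {"x": 0, "y": 0, "z": 0.5, "wx": 0, "wy": 0, "wz": 0, "jaw": 0}, {"x": 0, "y": 0, "z": 0.9, "wx": 0, "wy": 0, "wz": 0, "jaw": 0}, {"x": 0, "y": 0, "z": 0.9, "wx": 0, "wy": 0, "wz": 0, "jaw": 0}]}}

```text
time: 23.2
ee_pos: [0.6011, -0.113, 0.2136]
ee_rot: [179.5, 0.1, 89.8]
ft_force: [1.5, -0.1, -0.0]
finger_gap: 0.0848
```

Emit:
{"fn": "jog_arm", "kwargs": {"commands": [{"x": 0.02, "y": 0.4, "z": 0.3, "wx": 0, "wy": 0, "wz": 0, "jaw": 0}, {"x": 0.05, "y": 0.8, "z": 0.3, "wx": 0, "wy": 0, "wz": 0, "jaw": 0}, {"x": 0.05, "y": 0.92, "z": 0.3, "wx": 0, "wy": 0, "wz": 0, "jaw": 0}]}}

```text
time: 23.5
ee_pos: [0.6045, -0.0179, 0.2383]
ee_rot: [179.9, -0.0, 89.9]
ft_force: [-0.6, -0.4, 0.1]
finger_gap: 0.0857
```

Emit:
{"fn": "jog_arm", "kwargs": {"commands": [{"x": 0.02, "y": 0.45, "z": 0, "wx": 0, "wy": 0, "wz": 0, "jaw": 0}, {"x": 0.05, "y": 0.92, "z": 0, "wx": 0, "wy": 0, "wz": 0, "jaw": 0}]}}

```text
time: 23.7
ee_pos: [0.6088, 0.0717, 0.2371]
ee_rot: [-180.0, 0.0, 89.7]
ft_force: [0.9, -0.3, -0.7]
finger_gap: 0.0852
```

Emit:
{"fn": "jog_arm", "kwargs": {"commands": [{"x": 0.02, "y": 0.45, "z": 0, "wx": 0, "wy": 0, "wz": 0, "jaw": 0}, {"x": 0.05, "y": 0.92, "z": 0, "wx": 0, "wy": 0, "wz": 0, "jaw": 0}]}}

```text
time: 23.9
ee_pos: [0.6137, 0.1645, 0.237]
ee_rot: [-180.0, 0.0, 89.7]
ft_force: [-0.2, 0.2, -0.5]
finger_gap: 0.0854
```

Emit:
{"fn": "jog_arm", "kwargs": {"commands": [{"x": 0.02, "y": 0.45, "z": 0, "wx": 0, "wy": 0, "wz": 0, "jaw": 0}, {"x": 0.04, "y": 0.92, "z": 0, "wx": 0, "wy": 0, "wz": 0, "jaw": 0}, {"x": 0.04, "y": 0.92, "z": 0, "wx": 0, "wy": 0, "wz": 0, "jaw": 0}, {"x": 0.04, "y": 0.92, "z": 0, "wx": 0, "wy": 0, "wz": 0, "jaw": 0}]}}

```text
time: 24.3
ee_pos: [0.6176, 0.2561, 0.2364]
ee_rot: [-179.9, 0.1, 89.9]
ft_force: [0.1, -0.9, -0.3]
finger_gap: 0.0855
```

Run:
```python
from h import *
s=observe(); print(s["time"],s["ee_pos"],s["ee_rot"])
c=save("wrist","w7.png"); print(w2p(c,(.6185,.2548,.118)))
im=cv2.imread("pics/w7.png"); crop=im[80:330,180:480]
t=save("top","t2.png"); im2=cv2.imread("pics/t2.png"); b=cv2.resize(im2[170:340,120:440],(800,425))
cv2.imwrite("pics/m1.png",np.vstack([b[:, :],cv2.resize(np.hstack([crop,np.zeros((250,500,3),np.uint8)])[:,:], (800,250))[:170]]))
```

```text
24.3 [0.61763093 0.25614236 0.23637067] [-1.79906352e+02  7.21459136e-02  8.99081989e+01]
[324.5 225.9]
```

View pics/m1.png

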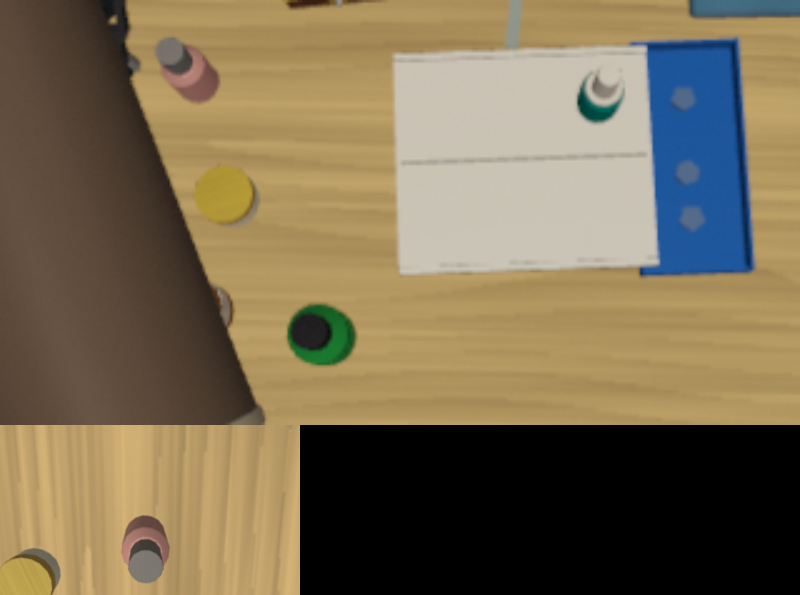

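The spray stands in the back row and the chips are still in the tray. The toner cap at wrist (326,221) is within 3 mm of the prediction.

Emit:
{"fn": "jog_arm", "kwargs": {"commands": [{"x": 0.01, "y": 0.02, "z": -0.4, "wx": 0, "wy": 0, "wz": 0, "jaw": 0}, {"x": 0.01, "y": 0.02, "z": -0.8, "wx": 0, "wy": 0, "wz": 0, "jaw": 0}, {"x": 0.01, "y": 0.02, "z": -1, "wx": 0, "wy": 0, "wz": 0, "jaw": 0}]}}

```text
time: 24.7
ee_pos: [0.6178, 0.2548, 0.1343]
ee_rot: [-179.8, 0.1, 89.6]
ft_force: [0.6, -0.4, -0.7]
finger_gap: 0.0857
```

Emit:
{"fn": "jog_arm", "kwargs": {"commands": [{"x": 0, "y": 0, "z": -0.3, "wx": 0, "wy": 0, "wz": 0, "jaw": 0}, {"x": 0, "y": 0, "z": -0.51, "wx": 0, "wy": 0, "wz": 0, "jaw": 0}, {"x": 0, "y": 0, "z": -0.51, "wx": 0, "wy": 0, "wz": 0, "jaw": 0}, {"x": 0, "y": 0, "z": -0.51, "wx": 0, "wy": 0, "wz": 0, "jaw": 255}, {"x": 0, "y": 0, "z": -0.51, "wx": 0, "wy": 0, "wz": 0, "jaw": 255}, {"x": 0, "y": 0, "z": -0.51, "wx": 0, "wy": 0, "wz": 0, "jaw": 255}, {"x": 0, "y": 0, "z": -0.51, "wx": 0, "wy": 0, "wz": 0, "jaw": 255}, {"x": 0, "y": 0, "z": -0.51, "wx": 0, "wy": 0, "wz": 0, "jaw": 255}, {"x": 0, "y": 0, "z": -0.51, "wx": 0, "wy": 0, "wz": 0, "jaw": 255}, {"x": 0, "y": 0, "z": -0.51, "wx": 0, "wy": 0, "wz": 0, "jaw": 255}]}}

```text
time: 25.7
ee_pos: [0.6197, 0.2577, 0.0881]
ee_rot: [179.9, -0.0, 89.8]
ft_force: [-0.1, -1.3, 5.7]
finger_gap: 0.0234
```

Emit:
{"fn": "jog_arm", "kwargs": {"commands": [{"x": 0, "y": 0, "z": 0.2, "wx": 0, "wy": 0, "wz": 0, "jaw": 255}, {"x": 0, "y": 0, "z": 0.5, "wx": 0, "wy": 0, "wz": 0, "jaw": 255}, {"x": 0, "y": 0, "z": 0.9, "wx": 0, "wy": 0, "wz": 0, "jaw": 255}, {"x": 0, "y": 0, "z": 0.9, "wx": 0, "wy": 0, "wz": 0, "jaw": 255}]}}

```text
time: 26.1
ee_pos: [0.6209, 0.2584, 0.1828]
ee_rot: [179.6, -0.2, 89.8]
ft_force: [0.2, 0.2, -1.5]
finger_gap: 0.0235
```

Emit:
{"fn": "jog_arm", "kwargs": {"commands": [{"x": -0.02, "y": -0.3, "z": 0.2, "wx": 0, "wy": 0, "wz": 0, "jaw": 255}, {"x": -0.04, "y": -0.6, "z": 0.4, "wx": 0, "wy": 0, "wz": 0, "jaw": 255}, {"x": -0.06, "y": -0.75, "z": 0.4, "wx": 0, "wy": 0, "wz": 0, "jaw": 255}]}}

```text
time: 26.4
ee_pos: [0.6137, 0.181, 0.2191]
ee_rot: [179.8, -0.0, 89.7]
ft_force: [0.3, 1.1, -1.2]
finger_gap: 0.0236
```

Emit:
{"fn": "jog_arm", "kwargs": {"commands": [{"x": -0.02, "y": -0.3, "z": 0, "wx": 0, "wy": 0, "wz": 0, "jaw": 255}, {"x": -0.04, "y": -0.6, "z": 0, "wx": 0, "wy": 0, "wz": 0, "jaw": 255}, {"x": -0.06, "y": -0.75, "z": 0, "wx": 0, "wy": 0, "wz": 0, "jaw": 255}]}}

```text
time: 26.7
ee_pos: [0.6064, 0.1056, 0.2154]
ee_rot: [-179.9, 0.0, 89.7]
ft_force: [0.4, 0.4, -0.7]
finger_gap: 0.0237
```

Emit:
{"fn": "jog_arm", "kwargs": {"commands": [{"x": -0.02, "y": -0.3, "z": 0, "wx": 0, "wy": 0, "wz": 0, "jaw": 255}, {"x": -0.04, "y": -0.6, "z": 0, "wx": 0, "wy": 0, "wz": 0, "jaw": 255}, {"x": -0.06, "y": -0.75, "z": 0, "wx": 0, "wy": 0, "wz": 0, "jaw": 255}]}}

```text
time: 27.0
ee_pos: [0.6006, 0.031, 0.2158]
ee_rot: [-179.9, -0.0, 89.7]
ft_force: [-0.0, 0.4, -0.0]
finger_gap: 0.0237
```

Emit:
{"fn": "jog_arm", "kwargs": {"commands": [{"x": -0.02, "y": -0.3, "z": 0, "wx": 0, "wy": 0, "wz": 0, "jaw": 255}, {"x": -0.04, "y": -0.6, "z": 0, "wx": 0, "wy": 0, "wz": 0, "jaw": 255}, {"x": -0.05, "y": -0.77, "z": 0, "wx": 0, "wy": 0, "wz": 0, "jaw": 255}, {"x": -0.05, "y": -0.77, "z": -0.3, "wx": 0, "wy": 0, "wz": 0, "jaw": 255}, {"x": -0.05, "y": -0.77, "z": -0.7, "wx": 0, "wy": 0, "wz": 0, "jaw": 255}, {"x": -0.05, "y": -0.77, "z": -0.85, "wx": 0, "wy": 0, "wz": 0, "jaw": 255}, {"x": -0.05, "y": -0.77, "z": -0.92, "wx": 0, "wy": 0, "wz": 0, "jaw": 255}, {"x": -0.05, "y": -0.77, "z": -0.96, "wx": 0, "wy": 0, "wz": 0, "jaw": 255}, {"x": -0.05, "y": -0.77, "z": -0.96, "wx": 0, "wy": 0, "wz": 0, "jaw": 255}, {"x": -0.05, "y": -0.77, "z": -0.96, "wx": 0, "wy": 0, "wz": 0, "jaw": 255}]}}

```text
time: 28.0
ee_pos: [0.5966, -0.0441, 0.1221]
ee_rot: [179.9, -0.0, 89.8]
ft_force: [-2.3, 1.7, 2.9]
finger_gap: 0.024
```

Emit:
{"fn": "jog_arm", "kwargs": {"commands": [{"x": 0, "y": 0, "z": 0, "wx": 0, "wy": 0, "wz": 0, "jaw": 0}, {"x": 0, "y": 0, "z": 0, "wx": 0, "wy": 0, "wz": 0, "jaw": 0}, {"x": 0, "y": 0, "z": 0, "wx": 0, "wy": 0, "wz": 0, "jaw": 0}, {"x": 0, "y": 0, "z": 0, "wx": 0, "wy": 0, "wz": 0, "jaw": 0}, {"x": 0, "y": 0, "z": 0, "wx": 0, "wy": 0, "wz": 0, "jaw": 0}, {"x": 0, "y": 0, "z": 0.2, "wx": 0, "wy": 0, "wz": 0, "jaw": 0}, {"x": 0, "y": 0, "z": 0.5, "wx": 0, "wy": 0, "wz": 0, "jaw": 0}, {"x": 0, "y": 0, "z": 0.9, "wx": 0, "wy": 0, "wz": 0, "jaw": 0}, {"x": 0, "y": 0, "z": 0.9, "wx": 0, "wy": 0, "wz": 0, "jaw": 0}]}}

```text
time: 28.9
ee_pos: [0.5981, -0.0448, 0.2166]
ee_rot: [179.5, 0.0, 89.8]
ft_force: [0.6, -0.3, -1.1]
finger_gap: 0.0853
```

Emit:
{"fn": "jog_arm", "kwargs": {"commands": [{"x": -0.2, "y": 0.3, "z": 0.3, "wx": 0, "wy": 0, "wz": 0, "jaw": 0}, {"x": -0.42, "y": 0.62, "z": 0.4, "wx": 0, "wy": 0, "wz": 0, "jaw": 0}, {"x": -0.64, "y": 0.93, "z": 0.4, "wx": 0, "wy": 0, "wz": 0, "jaw": 0}]}}

```text
time: 29.2
ee_pos: [0.5321, 0.0492, 0.2522]
ee_rot: [179.8, -0.0, 89.7]
ft_force: [0.0, -0.0, 0.1]
finger_gap: 0.0854
```

Emit:
{"fn": "jog_arm", "kwargs": {"commands": [{"x": -0.2, "y": 0.3, "z": 0, "wx": 0, "wy": 0, "wz": 0, "jaw": 0}, {"x": -0.42, "y": 0.62, "z": 0, "wx": 0, "wy": 0, "wz": 0, "jaw": 0}, {"x": -0.64, "y": 0.93, "z": 0, "wx": 0, "wy": 0, "wz": 0, "jaw": 0}]}}

```text
time: 29.5
ee_pos: [0.4669, 0.1424, 0.2504]
ee_rot: [-180.0, -0.0, 89.8]
ft_force: [0.5, -0.6, -0.5]
finger_gap: 0.0854
```

Emit:
{"fn": "jog_arm", "kwargs": {"commands": [{"x": -0.2, "y": 0.3, "z": 0, "wx": 0, "wy": 0, "wz": 0, "jaw": 0}, {"x": -0.42, "y": 0.62, "z": 0, "wx": 0, "wy": 0, "wz": 0, "jaw": 0}, {"x": -0.64, "y": 0.95, "z": 0, "wx": 0, "wy": 0, "wz": 0, "jaw": 0}, {"x": -0.64, "y": 0.95, "z": 0, "wx": 0, "wy": 0, "wz": 0, "jaw": 0}, {"x": -0.64, "y": 0.95, "z": 0, "wx": 0, "wy": 0, "wz": 0, "jaw": 0}]}}

```text
time: 30.0
ee_pos: [0.4035, 0.2369, 0.2506]
ee_rot: [180.0, 0.0, 89.9]
ft_force: [0.8, -0.9, -0.2]
finger_gap: 0.0855
```

Run:
```python
from h import *
s=observe(); print(s["time"],s["ee_pos"],s["ee_rot"])
c=save("wrist","w8.png"); print(w2p(c,(.4045,.2353,.132)),w2p(c,(.4045,.2373,.132)))
```

```text
30.0 [0.40353016 0.23692688 0.25056215] [1.79991308e+02 1.85830226e-02 8.99140893e+01]
[324.3 226.3] [324.3 223.6]
```

View pics/w8.png

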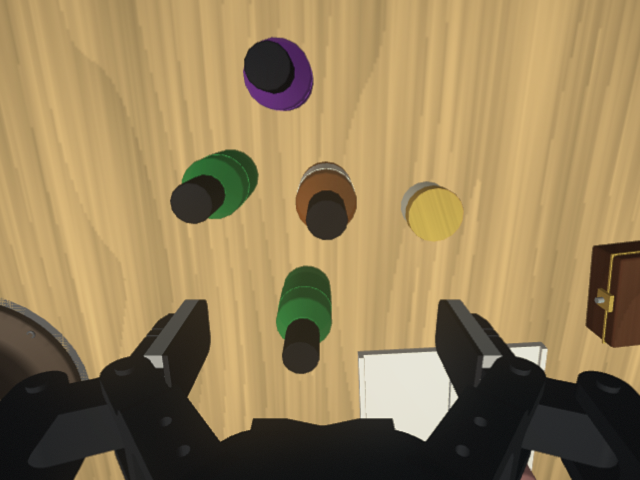

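The brown bottle's cap is at (326,216). The greens at (194,200) and (300,350) and the purple at (268,65) are clear of the fingers' path.

Emit:
{"fn": "jog_arm", "kwargs": {"commands": [{"x": 0.01, "y": 0.04, "z": -0.4, "wx": 0, "wy": 0, "wz": 0, "jaw": 0}, {"x": 0.01, "y": 0.04, "z": -0.8, "wx": 0, "wy": 0, "wz": 0, "jaw": 0}, {"x": 0.01, "y": 0.04, "z": -1, "wx": 0, "wy": 0, "wz": 0, "jaw": 0}], "newtons": 60}}

```text
time: 30.35
ee_pos: [0.4045, 0.2385, 0.1475]
ee_rot: [-179.8, 0.1, 89.7]
ft_force: [-0.4, -0.5, 0.5]
finger_gap: 0.0855
```

Emit:
{"fn": "jog_arm", "kwargs": {"commands": [{"x": 0, "y": 0, "z": -0.3, "wx": 0, "wy": 0, "wz": 0, "jaw": 0}, {"x": 0, "y": 0, "z": -0.5, "wx": 0, "wy": 0, "wz": 0, "jaw": 0}, {"x": 0, "y": 0, "z": -0.5, "wx": 0, "wy": 0, "wz": 0, "jaw": 0}, {"x": 0, "y": 0, "z": -0.5, "wx": 0, "wy": 0, "wz": 0, "jaw": 255}, {"x": 0, "y": 0, "z": -0.5, "wx": 0, "wy": 0, "wz": 0, "jaw": 255}, {"x": 0, "y": 0, "z": -0.5, "wx": 0, "wy": 0, "wz": 0, "jaw": 255}, {"x": 0, "y": 0, "z": -0.5, "wx": 0, "wy": 0, "wz": 0, "jaw": 255}, {"x": 0, "y": 0, "z": -0.5, "wx": 0, "wy": 0, "wz": 0, "jaw": 255}, {"x": 0, "y": 0, "z": -0.5, "wx": 0, "wy": 0, "wz": 0, "jaw": 255}, {"x": 0, "y": 0, "z": -0.5, "wx": 0, "wy": 0, "wz": 0, "jaw": 255}]}}

```text
time: 31.35
ee_pos: [0.4058, 0.2408, 0.1021]
ee_rot: [179.9, -0.1, 89.8]
ft_force: [0.5, -0.7, 6.0]
finger_gap: 0.0281
```

Emit:
{"fn": "jog_arm", "kwargs": {"commands": [{"x": 0, "y": 0, "z": 0.2, "wx": 0, "wy": 0, "wz": 0, "jaw": 255}, {"x": 0, "y": 0, "z": 0.5, "wx": 0, "wy": 0, "wz": 0, "jaw": 255}, {"x": 0, "y": 0, "z": 0.9, "wx": 0, "wy": 0, "wz": 0, "jaw": 255}, {"x": 0, "y": 0, "z": 0.9, "wx": 0, "wy": 0, "wz": 0, "jaw": 255}]}}

```text
time: 31.75
ee_pos: [0.4068, 0.2416, 0.1957]
ee_rot: [179.6, -0.2, 89.8]
ft_force: [1.2, 0.3, -3.1]
finger_gap: 0.0283
```

Emit:
{"fn": "jog_arm", "kwargs": {"commands": [{"x": 0, "y": 0, "z": 0.3, "wx": 0, "wy": 0, "wz": 0, "jaw": 255}, {"x": 0, "y": 0, "z": 0.6, "wx": 0, "wy": 0, "wz": 0, "jaw": 255}, {"x": 0.2, "y": -0.2, "z": 0.6, "wx": 0, "wy": 0, "wz": 0, "jaw": 255}, {"x": 0.42, "y": -0.46, "z": 0.6, "wx": 0, "wy": 0, "wz": 0, "jaw": 255}, {"x": 0.63, "y": -0.72, "z": 0.6, "wx": 0, "wy": 0, "wz": 0, "jaw": 255}]}}

```text
time: 32.25
ee_pos: [0.4684, 0.1679, 0.2502]
ee_rot: [-180.0, 0.0, 89.9]
ft_force: [0.6, 0.1, -2.3]
finger_gap: 0.0281
```

Emit:
{"fn": "jog_arm", "kwargs": {"commands": [{"x": 0.2, "y": -0.24, "z": 0, "wx": 0, "wy": 0, "wz": 0, "jaw": 255}, {"x": 0.42, "y": -0.48, "z": 0, "wx": 0, "wy": 0, "wz": 0, "jaw": 255}, {"x": 0.63, "y": -0.72, "z": 0, "wx": 0, "wy": 0, "wz": 0, "jaw": 255}]}}

```text
time: 32.55
ee_pos: [0.5314, 0.0953, 0.2498]
ee_rot: [-179.9, 0.0, 89.8]
ft_force: [0.9, -0.2, -2.4]
finger_gap: 0.0286
```

Emit:
{"fn": "jog_arm", "kwargs": {"commands": [{"x": 0.2, "y": -0.24, "z": 0, "wx": 0, "wy": 0, "wz": 0, "jaw": 255}, {"x": 0.42, "y": -0.48, "z": 0, "wx": 0, "wy": 0, "wz": 0, "jaw": 255}, {"x": 0.62, "y": -0.72, "z": 0, "wx": 0, "wy": 0, "wz": 0, "jaw": 255}, {"x": 0.62, "y": -0.72, "z": 0, "wx": 0, "wy": 0, "wz": 0, "jaw": 255}, {"x": 0.62, "y": -0.72, "z": -0.4, "wx": 0, "wy": 0, "wz": 0, "jaw": 255}, {"x": 0.62, "y": -0.72, "z": -0.8, "wx": 0, "wy": 0, "wz": 0, "jaw": 255}, {"x": 0.62, "y": -0.72, "z": -0.9, "wx": 0, "wy": 0, "wz": 0, "jaw": 255}, {"x": 0.62, "y": -0.72, "z": -0.9, "wx": 0, "wy": 0, "wz": 0, "jaw": 255}]}}

```text
time: 33.35
ee_pos: [0.5912, 0.0248, 0.1589]
ee_rot: [-179.7, 0.0, 89.8]
ft_force: [0.2, -0.1, -1.8]
finger_gap: 0.0281
```

Emit:
{"fn": "jog_arm", "kwargs": {"commands": [{"x": 0, "y": 0, "z": -0.1, "wx": 0, "wy": 0, "wz": 0, "jaw": 255}, {"x": 0, "y": 0, "z": -0.2, "wx": 0, "wy": 0, "wz": 0, "jaw": 255}, {"x": 0, "y": 0, "z": -0.23, "wx": 0, "wy": 0, "wz": 0, "jaw": 255}, {"x": 0, "y": 0, "z": -0.26, "wx": 0, "wy": 0, "wz": 0, "jaw": 255}, {"x": 0, "y": 0, "z": -0.26, "wx": 0, "wy": 0, "wz": 0, "jaw": 255}, {"x": 0, "y": 0, "z": -0.26, "wx": 0, "wy": 0, "wz": 0, "jaw": 255}]}}

```text
time: 33.95
ee_pos: [0.5934, 0.0244, 0.1361]
ee_rot: [179.9, -0.0, 89.8]
ft_force: [-1.7, -0.8, 5.4]
finger_gap: 0.0281
```

Emit:
{"fn": "jog_arm", "kwargs": {"commands": [{"x": 0, "y": 0, "z": 0, "wx": 0, "wy": 0, "wz": 0, "jaw": 0}, {"x": 0, "y": 0, "z": 0, "wx": 0, "wy": 0, "wz": 0, "jaw": 0}, {"x": 0, "y": 0, "z": 0, "wx": 0, "wy": 0, "wz": 0, "jaw": 0}, {"x": 0, "y": 0, "z": 0, "wx": 0, "wy": 0, "wz": 0, "jaw": 0}, {"x": 0, "y": 0, "z": 0, "wx": 0, "wy": 0, "wz": 0, "jaw": 0}, {"x": 0, "y": 0, "z": 0.2, "wx": 0, "wy": 0, "wz": 0, "jaw": 0}, {"x": 0, "y": 0, "z": 0.5, "wx": 0, "wy": 0, "wz": 0, "jaw": 0}, {"x": 0, "y": 0, "z": 1.0, "wx": 0, "wy": 0, "wz": 0, "jaw": 0}, {"x": 0, "y": 0, "z": 1.0, "wx": 0, "wy": 0, "wz": 0, "jaw": 0}]}}

```text
time: 34.85
ee_pos: [0.5953, 0.0245, 0.2417]
ee_rot: [179.4, -0.0, 89.8]
ft_force: [0.6, 0.6, 0.3]
finger_gap: 0.0852
```

Emit:
{"fn": "jog_arm", "kwargs": {"commands": [{"x": -0.2, "y": 0.48, "z": 0, "wx": 0, "wy": 0, "wz": 0, "jaw": 0}, {"x": -0.43, "y": 0.97, "z": 0, "wx": 0, "wy": 0, "wz": 0, "jaw": 0}, {"x": -0.43, "y": 0.97, "z": 0, "wx": 0, "wy": 0, "wz": 0, "jaw": 0}]}}

```text
time: 35.15
ee_pos: [0.5482, 0.1248, 0.2349]
ee_rot: [-180.0, -0.1, 90.0]
ft_force: [-0.5, -0.6, -1.1]
finger_gap: 0.0856
```

Emit:
{"fn": "jog_arm", "kwargs": {"commands": [{"x": -0.2, "y": 0.48, "z": 0, "wx": 0, "wy": 0, "wz": 0, "jaw": 0}, {"x": -0.43, "y": 0.97, "z": 0, "wx": 0, "wy": 0, "wz": 0, "jaw": 0}, {"x": -0.43, "y": 0.97, "z": 0, "wx": 0, "wy": 0, "wz": 0, "jaw": 0}, {"x": -0.43, "y": 0.97, "z": 0, "wx": 0, "wy": 0, "wz": 0, "jaw": 0}]}}

```text
time: 35.55
ee_pos: [0.5065, 0.2194, 0.2346]
ee_rot: [180.0, 0.0, 89.9]
ft_force: [0.7, -0.4, -0.9]
finger_gap: 0.0854
```

Run:
```python
from h import *
s=observe(); print(s["time"],s["ee_pos"],s["ee_rot"])
c=save("wrist","w9.png"); print("pred",w2p(c,(.5077,.2182,.044)))
im=cv2.imread("pics/w9.png"); hsv=cv2.cvtColor(im,cv2.COLOR_BGR2HSV); m=cv2.inRange(hsv,(20,170,120),(32,255,255))
n,l,st,ce=cv2.connectedComponentsWithStats(m); i=1+np.argmax(st[1:,4]); print(st[i],ce[i],p2w(c,*ce[i],.044))
```

```text
35.55 [0.50651601 0.21943804 0.2346309 ] [1.79990247e+02 1.91035442e-02 8.99445645e+01]
pred [324.3 203. ]Traceback (most recent call last):
  File "<stdin>", line 5, in <module>
    return _wrapfunc(a, 'argmax', axis=axis, out=out, **kwds)
    return bound(*args, **kwds)
ValueError: attempt to get argmax of an empty sequence
```

Run:
```python
from h import *
c=load("w9.png"); im=cv2.imread("pics/w9.png"); hsv=cv2.cvtColor(im,cv2.COLOR_BGR2HSV)
print(hsv[203,324],hsv[195,310],hsv[100,100])
h=hsv[203,324].astype(int)
m=cv2.inRange(hsv,np.array([h[0]-4,max(0,h[1]-35),h[2]-60]).clip(0),np.array([h[0]+4,255,255]))
n,l,st,ce=cv2.connectedComponentsWithStats(m); 
i=l[203,324]; print(st[i],ce[i],p2w(c,*ce[i],.044))
```

```text
[ 23 151 187] [ 23 151 192] [ 19 112 187]
[ 295  171   60   59 2728] [324.98240469 200.12866569] [0.5083 0.2208 0.044 ]
```

The jar blob is round (60x59 px) at (.508,.221), where expected.

Emit:
{"fn": "jog_arm", "kwargs": {"commands": [{"x": 0.01, "y": 0.02, "z": -0.4, "wx": 0, "wy": 0, "wz": 0, "jaw": 0}, {"x": 0.01, "y": 0.02, "z": -0.8, "wx": 0, "wy": 0, "wz": 0, "jaw": 0}, {"x": 0.01, "y": 0.02, "z": -1, "wx": 0, "wy": 0, "wz": 0, "jaw": 0}], "newtons": 40}}

```text
time: 35.9
ee_pos: [0.5074, 0.2181, 0.1313]
ee_rot: [-179.8, 0.1, 89.6]
ft_force: [0.2, -0.1, -0.9]
finger_gap: 0.0856
```

Emit:
{"fn": "jog_arm", "kwargs": {"commands": [{"x": 0, "y": 0, "z": -0.4, "wx": 0, "wy": 0, "wz": 0, "jaw": 0}, {"x": 0, "y": 0, "z": -0.7, "wx": 0, "wy": 0, "wz": 0, "jaw": 0}, {"x": 0, "y": 0, "z": -0.9, "wx": 0, "wy": 0, "wz": 0, "jaw": 0}, {"x": 0, "y": 0, "z": -0.9, "wx": 0, "wy": 0, "wz": 0, "jaw": 0}]}}

```text
time: 36.3
ee_pos: [0.5066, 0.2178, 0.0416]
ee_rot: [-179.7, 0.2, 89.6]
ft_force: [0.3, 0.0, 0.5]
finger_gap: 0.0856
```

Emit:
{"fn": "jog_arm", "kwargs": {"commands": [{"x": 0, "y": 0, "z": -0.2, "wx": 0, "wy": 0, "wz": 0, "jaw": 0}, {"x": 0, "y": 0, "z": -0.32, "wx": 0, "wy": 0, "wz": 0, "jaw": 0}, {"x": 0, "y": 0, "z": -0.32, "wx": 0, "wy": 0, "wz": 0, "jaw": 0}, {"x": 0, "y": 0, "z": -0.32, "wx": 0, "wy": 0, "wz": 0, "jaw": 255}, {"x": 0, "y": 0, "z": -0.32, "wx": 0, "wy": 0, "wz": 0, "jaw": 255}, {"x": 0, "y": 0, "z": -0.32, "wx": 0, "wy": 0, "wz": 0, "jaw": 255}, {"x": 0, "y": 0, "z": -0.32, "wx": 0, "wy": 0, "wz": 0, "jaw": 255}, {"x": 0, "y": 0, "z": -0.32, "wx": 0, "wy": 0, "wz": 0, "jaw": 255}, {"x": 0, "y": 0, "z": -0.32, "wx": 0, "wy": 0, "wz": 0, "jaw": 255}]}}

```text
time: 37.2
ee_pos: [0.5088, 0.2206, 0.0142]
ee_rot: [179.9, -0.0, 89.8]
ft_force: [-0.3, -1.8, 6.5]
finger_gap: 0.0505
```

Emit:
{"fn": "jog_arm", "kwargs": {"commands": [{"x": 0, "y": 0, "z": 0.2, "wx": 0, "wy": 0, "wz": 0, "jaw": 255}, {"x": 0, "y": 0, "z": 0.5, "wx": 0, "wy": 0, "wz": 0, "jaw": 255}, {"x": 0, "y": 0, "z": 1.0, "wx": 0, "wy": 0, "wz": 0, "jaw": 255}, {"x": 0, "y": 0, "z": 1.0, "wx": 0, "wy": 0, "wz": 0, "jaw": 255}]}}

```text
time: 37.6
ee_pos: [0.5113, 0.2219, 0.1198]
ee_rot: [179.4, -0.2, 89.8]
ft_force: [0.6, -0.2, -0.4]
finger_gap: 0.0505
```

Emit:
{"fn": "jog_arm", "kwargs": {"commands": [{"x": 0, "y": 0, "z": 0.45, "wx": 0, "wy": 0, "wz": 0, "jaw": 255}, {"x": -0.04, "y": -0.3, "z": 0.9, "wx": 0, "wy": 0, "wz": 0, "jaw": 255}, {"x": -0.04, "y": -0.6, "z": 0.9, "wx": 0, "wy": 0, "wz": 0, "jaw": 255}, {"x": -0.04, "y": -0.77, "z": 0.9, "wx": 0, "wy": 0, "wz": 0, "jaw": 255}]}}

```text
time: 38.0
ee_pos: [0.5047, 0.1422, 0.2051]
ee_rot: [179.8, -0.0, 89.8]
ft_force: [0.2, 0.3, -1.6]
finger_gap: 0.0506
```

Emit:
{"fn": "jog_arm", "kwargs": {"commands": [{"x": -0.02, "y": -0.3, "z": 0, "wx": 0, "wy": 0, "wz": 0, "jaw": 255}, {"x": -0.04, "y": -0.6, "z": 0, "wx": 0, "wy": 0, "wz": 0, "jaw": 255}, {"x": -0.04, "y": -0.77, "z": 0, "wx": 0, "wy": 0, "wz": 0, "jaw": 255}]}}

```text
time: 38.3
ee_pos: [0.4996, 0.0648, 0.2029]
ee_rot: [180.0, 0.0, 89.7]
ft_force: [-1.2, -0.5, -1.7]
finger_gap: 0.0506
```

Emit:
{"fn": "jog_arm", "kwargs": {"commands": [{"x": -0.02, "y": -0.3, "z": 0, "wx": 0, "wy": 0, "wz": 0, "jaw": 255}, {"x": -0.04, "y": -0.6, "z": 0, "wx": 0, "wy": 0, "wz": 0, "jaw": 255}, {"x": -0.05, "y": -0.77, "z": 0, "wx": 0, "wy": 0, "wz": 0, "jaw": 255}]}}

```text
time: 38.6
ee_pos: [0.4947, -0.0122, 0.2028]
ee_rot: [180.0, 0.0, 89.7]
ft_force: [0.2, 1.0, 0.4]
finger_gap: 0.0509
```

Emit:
{"fn": "jog_arm", "kwargs": {"commands": [{"x": -0.02, "y": -0.3, "z": 0, "wx": 0, "wy": 0, "wz": 0, "jaw": 255}, {"x": -0.05, "y": -0.6, "z": 0, "wx": 0, "wy": 0, "wz": 0, "jaw": 255}, {"x": -0.05, "y": -0.75, "z": 0, "wx": 0, "wy": 0, "wz": 0, "jaw": 255}, {"x": -0.05, "y": -0.75, "z": 0, "wx": 0, "wy": 0, "wz": 0, "jaw": 255}, {"x": -0.05, "y": -0.75, "z": -0.4, "wx": 0, "wy": 0, "wz": 0, "jaw": 255}, {"x": -0.05, "y": -0.75, "z": -0.8, "wx": 0, "wy": 0, "wz": 0, "jaw": 255}, {"x": -0.05, "y": -0.75, "z": -0.8, "wx": 0, "wy": 0, "wz": 0, "jaw": 255}]}}

```text
time: 39.3
ee_pos: [0.4864, -0.0841, 0.1178]
ee_rot: [-179.5, -0.1, 89.8]
ft_force: [-0.4, 0.3, -1.8]
finger_gap: 0.0507
```

Emit:
{"fn": "jog_arm", "kwargs": {"commands": [{"x": 0, "y": 0, "z": -0.3, "wx": 0, "wy": 0, "wz": 0, "jaw": 255}, {"x": 0, "y": 0, "z": -0.55, "wx": 0, "wy": 0, "wz": 0, "jaw": 255}, {"x": 0, "y": 0, "z": -0.65, "wx": 0, "wy": 0, "wz": 0, "jaw": 255}, {"x": 0, "y": 0, "z": -0.72, "wx": 0, "wy": 0, "wz": 0, "jaw": 255}, {"x": 0, "y": 0, "z": -0.76, "wx": 0, "wy": 0, "wz": 0, "jaw": 255}, {"x": 0, "y": 0, "z": -0.76, "wx": 0, "wy": 0, "wz": 0, "jaw": 255}, {"x": 0, "y": 0, "z": -0.76, "wx": 0, "wy": 0, "wz": 0, "jaw": 255}]}}

```text
time: 40.0
ee_pos: [0.491, -0.0857, 0.0483]
ee_rot: [179.9, 0.0, 89.8]
ft_force: [-0.4, 1.6, 3.3]
finger_gap: 0.0504
```

Emit:
{"fn": "jog_arm", "kwargs": {"commands": [{"x": 0, "y": 0, "z": 0, "wx": 0, "wy": 0, "wz": 0, "jaw": 60}, {"x": 0, "y": 0, "z": 0, "wx": 0, "wy": 0, "wz": 0, "jaw": 30}, {"x": 0, "y": 0, "z": 0, "wx": 0, "wy": 0, "wz": 0, "jaw": 10}, {"x": 0, "y": 0, "z": 0, "wx": 0, "wy": 0, "wz": 0, "jaw": 10}, {"x": 0, "y": 0, "z": 0, "wx": 0, "wy": 0, "wz": 0, "jaw": 10}, {"x": 0, "y": 0, "z": 0, "wx": 0, "wy": 0, "wz": 0, "jaw": 10}, {"x": 0, "y": 0, "z": 0.2, "wx": 0, "wy": 0, "wz": 0, "jaw": 10}, {"x": 0, "y": 0, "z": 0.5, "wx": 0, "wy": 0, "wz": 0, "jaw": 10}, {"x": 0, "y": 0, "z": 1.0, "wx": 0, "wy": 0, "wz": 0, "jaw": 10}, {"x": 0, "y": 0, "z": 1.0, "wx": 0, "wy": 0, "wz": 0, "jaw": 10}]}}

```text
time: 41.0
ee_pos: [0.4931, -0.0862, 0.153]
ee_rot: [179.5, 0.1, 89.8]
ft_force: [1.3, -0.7, -0.3]
finger_gap: 0.0821
```

Emit:
{"fn": "jog_arm", "kwargs": {"commands": [{"x": 0, "y": 0, "z": 0.5, "wx": 0, "wy": 0, "wz": 0, "jaw": 10}, {"x": 0, "y": 0, "z": 1.0, "wx": 0, "wy": 0, "wz": 0, "jaw": 10}, {"x": -0.4, "y": 0, "z": 1.0, "wx": 0, "wy": 0, "wz": 0, "jaw": 10}, {"x": -0.9, "y": 0, "z": 1.0, "wx": 0, "wy": 0, "wz": 0, "jaw": 10}]}}

```text
time: 41.4
ee_pos: [0.4015, -0.086, 0.2481]
ee_rot: [179.8, 0.0, 89.8]
ft_force: [-1.0, -0.7, 0.1]
finger_gap: 0.082
```

Emit:
{"fn": "jog_arm", "kwargs": {"commands": [{"x": -0.4, "y": 0, "z": 0, "wx": 0, "wy": 0, "wz": 0, "jaw": 10}, {"x": -0.9, "y": 0, "z": 0, "wx": 0, "wy": 0, "wz": 0, "jaw": 10}, {"x": -0.9, "y": 0, "z": 0, "wx": 0, "wy": 0, "wz": 0, "jaw": 10}, {"x": -0.9, "y": 0, "z": 0, "wx": 0, "wy": 0, "wz": 0, "jaw": 10}]}}

```text
time: 41.8
ee_pos: [0.3095, -0.0857, 0.2472]
ee_rot: [179.9, 0.0, 89.7]
ft_force: [0.8, -0.1, 0.4]
finger_gap: 0.0818
```

Run:
```python
from h import *
s=observe(); print(s["time"],s["ee_pos"],s["finger_gap"])
c=save("top","t3.png"); im=cv2.imread("pics/t3.png")
d=save("scene","s3.png"); im2=cv2.imread("pics/s3.png")
a=cv2.resize(im[170:330,265:505],(600,400),interpolation=cv2.INTER_CUBIC); b=cv2.resize(im2[120:340,100:400],(273,200))
b=cv2.resize(im2[170:330,110:400],(362,200)); 
out=np.zeros((600,600,3),np.uint8); out[:400]=a; out[400:,:362]=b; cv2.imwrite("pics/m2.png",out)
for n,p in dict(pad=(.4336,-.3813,.003)).items(): print(n,w2p(c,p))
```

```text
41.8 [ 0.30954103 -0.08568801  0.24717833] 0.08178149637810868
pad [474.8 287.8]
```

View pics/m2.png

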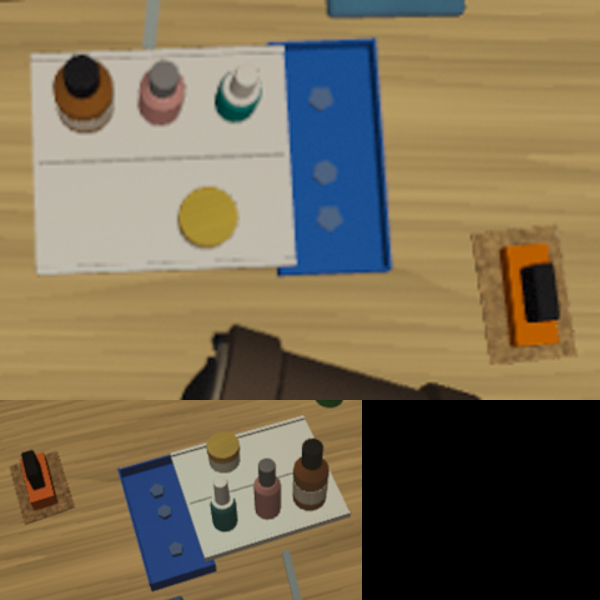

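View pics/t3.png

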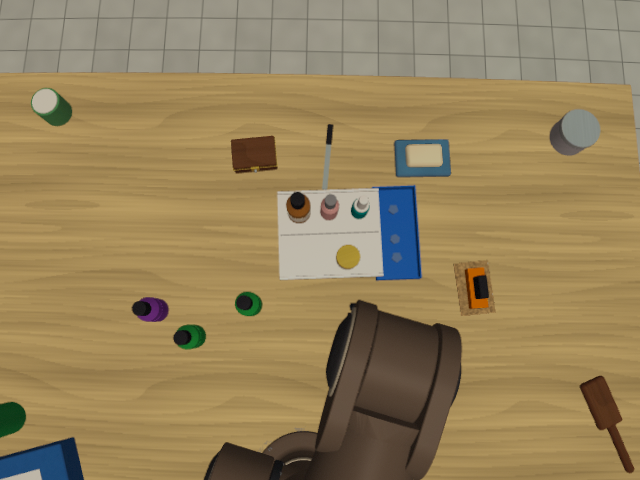

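There's no cup anywhere in the full view. The items stand at (298,206), (330,206), (360,206) and (348,257), the three chips are in the tray, the scraper is on its pad at (478,288), and the bystanders haven't moved.

```bash
python3 -c "
from station import *
print(hand_in())"
```

```text
the job is handed in; nothing more can be done
None
```

The job is done and handed in at about 42 s of robot time; the hand-in gave no verdict.

- **Chips:** three were there. Two scraper strokes wiped them into the catch tray, and the fingers stayed well above them.
- **Scraper:** it was knocked half off its pad just after I first set it down. I picked it up again and put it back. The last pictures show it standing upright, about 5 mm off the pad's centre by eye (30 mm is allowed).
- **Items:** nasal spray, pink toner and brown bottle went into the back row first, then the cream jar into the front row. No cup was visible in any picture.
- **Last checks:** the top and scene pictures show all four items upright on their own sides of the grey line. The three chips are in the tray, and the latch box, nail file and soap dish haven't visibly moved. The arm is clear of everything.
- **Disagreements:** the wrist camera placed the item tops about 2 to 7 mm further to the robot's left (+y) than the top camera did. That was along the width of the pads, so the grips were unaffected. My first three moves were refused because a move row must list every field.

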